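Load the drawer-pull drilling jig and tally it

ROBOT

A 6-joint arm with a two-finger parallel gripper is mounted at the origin on the work surface. World frame = base frame: x ahead of the robot, y to its left, z up, the work surface at z = 0. Lengths are in m, angles in rad, forces in N, time in s.
With the tool pointing down it reaches from about 0.375 to 0.9 m from the base axis. Payload 3.1 kg.
Tool frame: the origin (TCP) lies midway between the tips of the shut fingers; the grasp point (between the pads) lies 19 mm behind it (manip.pinch_z is the distance from the TCP to the grasp point, in m); z points along the fingers, y is the line along which they close (so a half turn about z gives the same grasp; the last joint's range is limited). The gripper opens to 85 mm and grips with 20 to 120 N. Pads are 22 mm wide; open, the fingers measure 114 mm over their backs; the gripper's body (76 mm by 85 mm) begins 54 mm behind the grasp point. The pads swing forward as they close: fully open they stand 13 mm farther back than shut.
Start: joints at [-1.323, 0.527, 1.433, -0, 1.181, -0.178], TCP at [0.259, -0.569, 0.231] pointing down, gripper open.
Joint ranges: [-3.08, 3.08], [-0.75, 2.2], [0.22, 2.44], [-1.43, 4.57], [0, 2.65], [-2.85, 2.85]. Speed limits (rad/s): [2.79, 2.79, 3.14, 3.14, 3.14, 3.14].

INTERFACE

Orientations are given as a unit quaternion [x, y, z, w].
In Python, from station import manip, viewer, ticket gives the robot as it stands.
- The arm moves only by the shell command python3 -m creep 'ROWS' [FORCE]. ROWS is JSON, a list of rows, each an object with "slide": the shift along the tool's x, y, z in cm, a list of three; "angular": the turn, a rotation vector about the tool's x, y, z in rad, a list of three; "claw": the opening, from -1 (shut) to 1 (fully open). A call has 1 to 10 rows; each row shifts and turns the commanded pose from where the row before left it, along the tool's axes as they then stand; what a row does not reach is not made up. A row lasts 1/12 s, in which the tool goes at most 41.7 mm and 7.16 degrees, less where a joint would pass 70% of its speed; a pose out of reach is approached as far as the arm can. A call with a gripper value outside its range is refused whole. The fingers move at their own pace and stop on an object; FORCE is the grip in N (left out, the last holds). Time passes only in rows, so rows that do not move let the fingers close. It gives the time, the measured TCP pose, the force, the opening and the grip force at its end, in the units of the state.
- manip.sense(): the state, without advancing time (a new reading comes with each control period).
- viewer.snapshot(name): name is "scene" or "top" or "wrist"; returns the picture (420x560x3 uint8, blue, green, red); there is no depth.
- viewer.calibration(name): a dict with "fov_y" (degrees; the focal length in pixels is half the picture's height over the tangent of half this angle, whatever the lens; pixels are square), "cx", "cy" (the principal point, pixels), "T" (4x4, takes a point from camera to world coordinates); the wrist camera has in their place "tool_from_camera" (4x4, takes a point from camera to tool coordinates, whose origin is the TCP and whose axes are the flange's). Camera axes: x right, y up, looking along -z (the intrinsics and any distortion apply to the point x, -y, -z); pixel columns grow to the right and rows downward; lengths in m; the calibration is good to about 2 mm. A picture is of the moment at which its call begins: read the wrist's pose just before it. calibration takes no time and is no camera call.
- ticket.sign_off(): hands the job in; it is judged then, once.
The state is a dict: "t": time; "q": joint angles; "qd": joint speeds; "tau": joint torques, N m; "tcp_pos": TCP position; "tool_rot": TCP orientation; "force": force on the tool from outside, world axes, zero at the start; "ft_torque": the same for the moment, N m; "finger_gap": opening from 0.0 (shut) to 1.0 (fully open); "gripper_force": force on a finger pad.
Only numpy, scipy, OpenCV 4.12 (cv2) and the standard library are available. Lean on these libraries where they do the work, as an engineer would, in place of code of your own. Each camera call takes 0.05 s, during which the arm holds its last target. There are 200 camera calls.

TASK

First clear every dark wood offcut out of and off the white drilling jig into the blue waste bin. Then seat each oak drawer pull in a pocket of the jig, nose to nose, fully home and flat on the pocket floor. When they are all in, swing the counter's red lever fully to its stop, and let it spring back; leave the glue bottle, tape measure and screwdriver where they are.

Things in the scene. Friction and masses are not known exactly. Their poses are not given: they have to be found in the camera images.
- jig: White drilling jig, fixed to the bench: a block 100 (x) x 260 (y) x 22 mm high with four keyed pockets, 10 mm deep, grey floor, side by side along its y axis at y = -97.5, -32.5, +32.5 and +97.5 mm. Origin: centre of its underside. z up; all pocket noses point along +x of the jig.
- pocket0 (a point): Pocket 0 of the jig (y = -97.5 mm in the jig): on its floor, 12 mm above the bench, where a seated pull's origin lies; axes as the jig's. A T-shaped recess: wide part x -37 to +13 mm, 44 mm wide; nose x +13 to +37 mm, 28 mm wide; 2 mm play round a pull. Any pull fits any pocket.
- pocket1 (a point): Pocket 1 of the jig (y = -32.5 mm in the jig): on its floor, 12 mm above the bench, where a seated pull's origin lies; axes as the jig's. A T-shaped recess: wide part x -37 to +13 mm, 44 mm wide; nose x +13 to +37 mm, 28 mm wide; 2 mm play round a pull. Any pull fits any pocket.
- pocket2 (a point): Pocket 2 of the jig (y = 32.5 mm in the jig): on its floor, 12 mm above the bench, where a seated pull's origin lies; axes as the jig's. A T-shaped recess: wide part x -37 to +13 mm, 44 mm wide; nose x +13 to +37 mm, 28 mm wide; 2 mm play round a pull. Any pull fits any pocket.
- pocket3 (a point): Pocket 3 of the jig (y = 97.5 mm in the jig): on its floor, 12 mm above the bench, where a seated pull's origin lies; axes as the jig's. A T-shaped recess: wide part x -37 to +13 mm, 44 mm wide; nose x +13 to +37 mm, 28 mm wide; 2 mm play round a pull. Any pull fits any pocket.
- pull0: Oak drawer pull, loose, 60-105 g (may be absent). T-shaped foot 14 mm thick: wide part x -35 to +11 mm, 40 mm wide; nose x +11 to +35, 24 wide. On it a centred grip ridge 66 (x) x 20 (y) mm, from 14 to 34 mm above the underside. Origin: centre of the underside, mid-length. x axis to the nose, z up. Fits only nose to nose. Starts upright, nose within 0.7 rad of world +x.
- pull1: Oak drawer pull, loose, 60-105 g (may be absent). T-shaped foot 14 mm thick: wide part x -35 to +11 mm, 40 mm wide; nose x +11 to +35, 24 wide. On it a centred grip ridge 66 (x) x 20 (y) mm, from 14 to 34 mm above the underside. Origin: centre of the underside, mid-length. x axis to the nose, z up. Fits only nose to nose. Starts upright, nose within 0.7 rad of world +x.
- pull2: Oak drawer pull, loose, 60-105 g (may be absent). T-shaped foot 14 mm thick: wide part x -35 to +11 mm, 40 mm wide; nose x +11 to +35, 24 wide. On it a centred grip ridge 66 (x) x 20 (y) mm, from 14 to 34 mm above the underside. Origin: centre of the underside, mid-length. x axis to the nose, z up. Fits only nose to nose. Starts upright, nose within 0.7 rad of world +x.
- pull3: Oak drawer pull, loose, 60-105 g (may be absent). T-shaped foot 14 mm thick: wide part x -35 to +11 mm, 40 mm wide; nose x +11 to +35, 24 wide. On it a centred grip ridge 66 (x) x 20 (y) mm, from 14 to 34 mm above the underside. Origin: centre of the underside, mid-length. x axis to the nose, z up. Fits only nose to nose. Starts upright, nose within 0.7 rad of world +x.
- chip0: Dark wood offcut, a loose block 30 x 22 x 26 mm (x, y, height), 10 to 20 g (may be absent). Origin: centre of its underside, z up as it starts. Starts inside a pocket, standing on its floor, about 16 mm proud of the jig's top.
- chip1: Dark wood offcut, a loose block 32 x 20 x 26 mm (x, y, height), 10 to 20 g (may be absent). Origin: centre of its underside, z up as it starts. Starts inside a pocket, standing on its floor, about 16 mm proud of the jig's top.
- chip2: Dark wood offcut, a loose block 34 x 24 x 20 mm (x, y, height), 10 to 20 g (may be absent). Origin: centre of its underside, z up as it starts. Starts on the jig's top face between two pockets.
- chip3: Dark wood offcut, a loose block 30 x 24 x 22 mm (x, y, height), 10 to 20 g (may be absent). Origin: centre of its underside, z up as it starts. Starts on the jig's top face between two pockets.
- chip4: Dark wood offcut, a loose block 32 x 22 x 24 mm (x, y, height), 10 to 20 g (may be absent). Origin: centre of its underside, z up as it starts. Starts on the jig's top face between two pockets.
- bin: Blue open waste bin, fixed, 140 x 140 x 70 mm high outside, walls 4 mm. Origin: centre of its underside, z up.
- counter: Tally counter, fixed: grey housing 70 x 70 x 50 mm high. Origin: centre of its underside, z up. The lever turns on its top.
- lever_pivot (a point): Vertical hinge axis of the counter's lever, in the middle of the counter, 56 mm above the bench.
- lever_knob (a point): Point on the axis of the lever's red upright knob (16 mm diameter, spanning 58 to 100 mm above the bench, this point at 100 mm, its top), 75 mm from the hinge axis. Moves with the lever.
- lever (a joint): Angle of the counter's sprung lever: 0 at rest, 1.0 rad at its stop. It grows as the knob turns clockwise seen from above (the knob, on the robot's right of the counter, moves towards the robot). A spring returns it: about 1 N at the knob at rest, 2.6 N at the stop.
- glue: Bystander: white glue bottle, 56 mm diameter, 150 mm high. Origin: centre of its underside.
- tape: Bystander: yellow tape measure, 70 x 40 x 62 mm. Origin: centre of its underside.
- driver: Bystander: screwdriver lying on the bench. Origin: its underside, near the middle of its length.
There are look-alikes about, which are no part of the job. What is shaped like the chip0 but turquoise is not meant. What is shaped like the pull2 but purple is not meant.

How it is judged:
On the way, in this order (a step that is already met when the one before it is completed fails the run):
1. all offcuts are in the waste bin (x of chip0 in the frame of bin between -0.068 and 0.068 m and y of chip0 in the frame of bin between -0.068 and 0.068 m and z of each of chip0, chip1, chip2, chip3, chip4 in the frame of bin below 0.068 m and x of chip1 in the frame of bin between -0.068 and 0.068 m and y of chip1 in the frame of bin between -0.068 and 0.068 m and x of chip2 in the frame of bin between -0.068 and 0.068 m and y of chip2 in the frame of bin between -0.068 and 0.068 m and x of chip3 in the frame of bin between -0.068 and 0.068 m and y of chip3 in the frame of bin between -0.068 and 0.068 m and x of chip4 in the frame of bin between -0.068 and 0.068 m and y of chip4 in the frame of bin between -0.068 and 0.068 m), for 0.2 s.
2. all pulls are seated in pockets of the jig ((horizontal distance between pull0 and pocket0 below 0.004 m or horizontal distance between pull0 and pocket1 below 0.004 m or horizontal distance between pull0 and pocket2 below 0.004 m or horizontal distance between pull0 and pocket3 below 0.004 m) and z of pull0 in the frame of jig between 0.009 and 0.0145 m and angle between each of pull0, pull1, pull2, pull3's own z axis and vertical below 0.05 rad and angle between the x axis of each of pull0, pull1, pull2, pull3 and the x axis of jig, either way round below 0.12 rad and (horizontal distance between pull1 and pocket0 below 0.004 m or horizontal distance between pull1 and pocket1 below 0.004 m or horizontal distance between pull1 and pocket2 below 0.004 m or horizontal distance between pull1 and pocket3 below 0.004 m) and z of pull1 in the frame of jig between 0.009 and 0.0145 m and (horizontal distance between pull2 and pocket0 below 0.004 m or horizontal distance between pull2 and pocket1 below 0.004 m or horizontal distance between pull2 and pocket2 below 0.004 m or horizontal distance between pull2 and pocket3 below 0.004 m) and z of pull2 in the frame of jig between 0.009 and 0.0145 m and (horizontal distance between pull3 and pocket0 below 0.004 m or horizontal distance between pull3 and pocket1 below 0.004 m or horizontal distance between pull3 and pocket2 below 0.004 m or horizontal distance between pull3 and pocket3 below 0.004 m) and z of pull3 in the frame of jig between 0.009 and 0.0145 m), for 0.2 s.
3. the counter's lever has been swung to its stop (0.94 rad or more) (value of joint lever above 0.94 rad), for 0.05 s.
At the end, for the whole second after the job is handed in: Every offcut lies inside the waste bin; every pull is seated in a pocket (origin within 4 mm of the pocket's point sideways, its underside within 2.5 mm of the pocket floor, tilted less than 0.05 rad, square to the jig within 0.12 rad); the lever has sprung back to below 0.1 rad; all at rest (all of step 1 and all of step 2 and value of joint lever below 0.1 rad and linear speed of each of pull0, pull1, pull2, pull3, chip0, chip1, chip2, chip3, chip4 below 0.03 m/s); the robot touches nothing.
It fails at once if the glue bottle, tape measure or screwdriver is moved by more than 40 mm (distance of any of glue, tape, driver from where it was at the start of the episode above 0.04 m).
Of pull0, pull1, pull2, pull3 only 3 to 4 are there at a start; the rules pass over those that are not, and their reading is None.
Of chip0, chip1, chip2, chip3, chip4 only 3 to 5 are there at a start; the rules pass over those that are not, and their reading is None.
At some moment in a run one of pull0, pull1, pull2, pull3 may be knocked a few centimetres aside while the robot is not near it.
Once in a run the grip may slacken for a moment while it holds something.
It also fails if it takes over 210 s, if anything falls off the work surface, if the arm or the gripper's body presses on something with over 40 N, if the wrist force passes 120 N, or if a joint passes its speed limit or range.

## Working session

There is one attempt and no reset: what is moved stays moved. The work goes in short steps, Python scripts to look and compute and a shell command to move; the robot and the scene stay as the last step left them, time stands still between calls to the robot, and variables do not carry over. Pictures are saved under pics/ and viewed, at most 14 in all, crops included, and the job is handed in when it is done.

```bash
ls; mkdir -p pics
python3 - <<'E'
from station import manip, viewer
import cv2,json
s=manip.sense(); print(s)
print(manip.pinch_z)
for n in("scene","top","wrist"):
    c=viewer.calibration(n); print(n,c)
    cv2.imwrite(f"pics/{n}0.png",viewer.snapshot(n))
E
```

```text
pics
{'t': 0.0, 'q': array([-1.32249743e+00,  5.28513389e-01,  1.43386543e+00, -1.71574886e-06,
        1.18141649e+00, -1.78517836e-01]), 'qd': array([ 6.49624462e-04, -8.13452955e-04, -1.10419311e-03,  7.38426360e-04,
       -2.15438769e-04, -8.90006171e-05]), 'tau': array([ 1.51881586e-04, -4.42346227e+01, -1.78020483e+01, -1.82121362e-04,
        8.39654880e-03,  3.00779028e-06]), 'tcp_pos': array([ 0.25857517, -0.56823017,  0.23031634]), 'tool_rot': array([ 9.77314066e-01,  2.11792361e-01, -3.92110565e-05, -1.10063343e-03]), 'force': array([-0.62233577,  0.95733939, -0.3554064 ]), 'ft_torque': array([-0.01903747, -0.00642288, -0.02488259]), 'gripper_force': 0.0, 'finger_gap': 0.9998589147732273}
0.0187
scene {'fov_y': 54.355661562896714, 'cx': 281.2128559679121, 'cy': 205.11593124460921, 'T': array([[-0.21870767, -0.81972739,  0.5293524 ,  1.04045046],
       [ 0.9757887 , -0.18270933,  0.12022356,  0.11647287],
       [-0.00183293,  0.5428299 ,  0.83984066,  0.79622713],
       [ 0.        ,  0.        ,  0.        ,  1.        ]])}
top {'fov_y': 57.0711138848464, 'cx': 283.70037703841535, 'cy': 214.13432808299007, 'T': array([[ 0.00710375,  0.99492239, -0.10039409,  0.50329747],
       [-0.99997014,  0.00676252, -0.00373879,  0.01491521],
       [-0.00304089,  0.10041765,  0.99494073,  1.13486556],
       [ 0.        ,  0.        ,  0.        ,  1.        ]])}
wrist {'fov_y': 63.8996148415396, 'cx': 280.00958691560606, 'cy': 210.71041483128843, 'tool_from_camera': array([[ 3.83788418e-04,  9.62725641e-01,  2.70479561e-01,
         6.94425960e-02],
       [ 9.99999815e-01, -4.97265461e-04,  3.51013079e-04,
        -1.48897405e-04],
       [ 4.72429435e-04,  2.70479376e-01, -9.62725654e-01,
        -1.43199591e-01],
       [ 0.00000000e+00,  0.00000000e+00,  0.00000000e+00,
         1.00000000e+00]])}
```

View pics/top0.png

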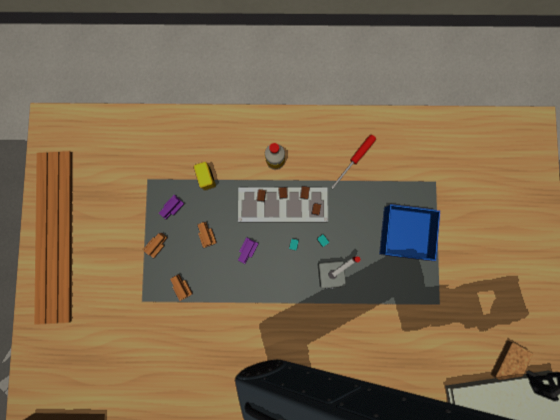

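View pics/scene0.png

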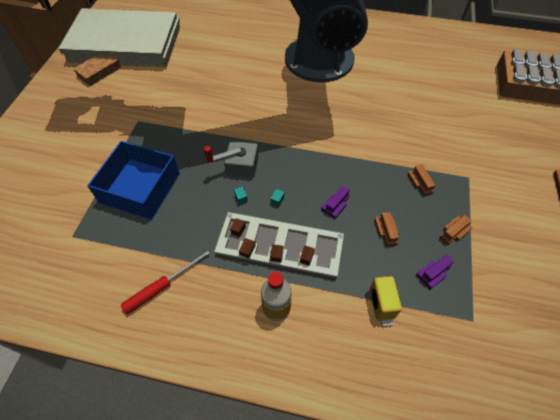

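Top view: white jig at (283,205), dark offcuts at about (262,196), (283,192), (305,192) and (316,209), and the bin at (410,232). Oak pulls are at (206,235), (155,245) and (180,287). The purple look-alikes are at (171,207) and (247,250), the turquoise ones at (294,243) and (323,240). The counter is at (332,273) with its knob at (357,259). The purple and turquoise pieces are the wrong colour, so I'll work only with the brown ones.

```bash
cat > h.py <<'E'
import numpy as np, cv2
from scipy.spatial.transform import Rotation as R
from station import manip, viewer
def cam(n):
    c=viewer.calibration(n); f=210/np.tan(np.radians(c['fov_y'])/2)
    if n=='wrist':
        s=manip.sense(); T=np.eye(4); T[:3,:3]=R.from_quat(s['tool_rot']).as_matrix(); T[:3,3]=s['tcp_pos']
        T=T@c['tool_from_camera']
    else: T=np.array(c['T'])
    return dict(f=f,cx=c['cx'],cy=c['cy'],T=T)
def ray(c,p):
    d=np.array([(p[0]-c['cx'])/c['f'],-(p[1]-c['cy'])/c['f'],-1.])
    return c['T'][:3,3],c['T'][:3,:3]@d
def atz(c,p,z):
    o,d=ray(c,p); return o+d*(z-o[2])/d[2]
def proj(c,X):
    x=np.linalg.inv(c['T'])@np.append(X,1); return np.array([c['cx']-c['f']*x[0]/x[2],c['cy']+c['f']*x[1]/x[2]])
def tri(obs):
    A=np.zeros((3,3));b=np.zeros(3)
    for c,p in obs:
        o,d=ray(c,p);d=d/np.linalg.norm(d);P=np.eye(3)-np.outer(d,d);A+=P;b+=P@o
    X=np.linalg.solve(A,b); return X,[np.round(proj(c,X)-p,1) for c,p in obs]
def shot(n,name=None):
    c=cam(n); im=viewer.snapshot(n)
    if name: cv2.imwrite(f'pics/{name}.png',im); np.savez(f'pics/{name}.npz',**c)
    return c,im
E
python3 - <<'E'
from h import *
im=cv2.imread('pics/top0.png'); c=cam('top')
for n,p,z in [('jigTL',(238,188),.022),('jigTR',(327,187),.022),('jigBR',(328,220),.022),('jigBL',(239,221),.022),('bin',(410,232),.03),('ctr',(332,273),.05),('knob',(357,259),.1),('pA',(206,235),.025),('pB',(155,245),.025),('pC',(180,287),.025),('glue',(274,155),.1)]:
    print(n,atz(c,p,z).round(3))
cv2.imwrite('pics/topcrop.png',cv2.resize(im[150:310,140:340],None,fx=4,fy=3.75,interpolation=cv2.INTER_CUBIC)[:600])
E
```

```text
jigTL [0.691 0.153 0.022]
jigTR [ 0.696 -0.107  0.022]
jigBR [ 0.599 -0.109  0.022]
jigBL [0.595 0.148 0.022]
bin [ 0.566 -0.342  0.03 ]
ctr [ 0.449 -0.116  0.05 ]
knob [ 0.489 -0.177  0.1  ]
pA [0.553 0.242 0.025]
pB [0.524 0.388 0.025]
pC [0.406 0.312 0.025]
glue [0.77  0.046 0.1  ]
```

View pics/topcrop.png

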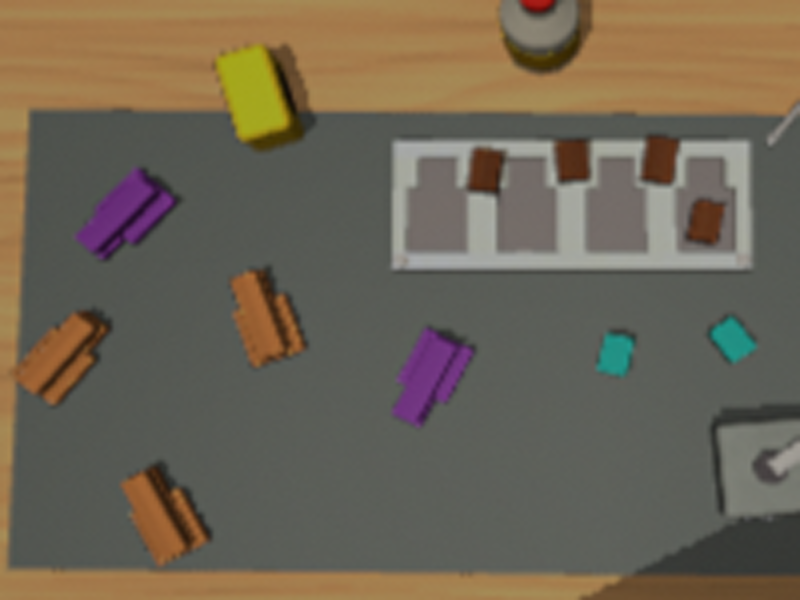

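The enlarged crop shows four dark offcuts: three on the lands and one in pocket 0 at right. There are three oak pulls, and the purple and turquoise pieces are clearly different. I'm squaring the tool and going over the jig.

```bash
python3 -m creep '[{"slide":[0,0,-0.5],"angular":[0,0,0.107],"claw":0},{"slide":[0,0,-0.5],"angular":[0,0,0.107],"claw":0},{"slide":[0,0,-0.5],"angular":[0,0,0.107],"claw":0},{"slide":[0,0,-0.5],"angular":[0,0,0.106],"claw":0}]'
python3 -m creep '[{"slide":[2.1,-3.3,0],"angular":[0,0,0],"claw":0},{"slide":[2.1,-3.3,0],"angular":[0,0,0],"claw":0},{"slide":[2.1,-3.3,0],"angular":[0,0,0],"claw":0},{"slide":[2.1,-3.3,0],"angular":[0,0,0],"claw":0},{"slide":[2.1,-3.3,0],"angular":[0,0,0],"claw":0},{"slide":[2.1,-3.3,0],"angular":[0,0,0],"claw":0},{"slide":[2.1,-3.3,0],"angular":[0,0,0],"claw":0},{"slide":[2.1,-3.3,0],"angular":[0,0,0],"claw":0},{"slide":[2.1,-3.3,0],"angular":[0,0,0],"claw":0}]'
python3 -m creep '[{"slide":[2.1,-3.3,0],"angular":[0,0,0],"claw":0},{"slide":[2.1,-3.3,0],"angular":[0,0,0],"claw":0},{"slide":[2.1,-3.3,0],"angular":[0,0,0],"claw":0},{"slide":[2.1,-3.3,0],"angular":[0,0,0],"claw":0},{"slide":[2.1,-3.3,0],"angular":[0,0,0],"claw":0},{"slide":[2.1,-3.3,0],"angular":[0,0,0],"claw":0},{"slide":[2.1,-3.3,0],"angular":[0,0,0],"claw":0},{"slide":[2.1,-3.3,0],"angular":[0,0,0],"claw":0},{"slide":[2.1,-3.3,0],"angular":[0,0,0],"claw":0},{"slide":[0,0,0],"angular":[0,0,0],"claw":0}]'
python3 - <<'E'
from h import *
s=manip.sense();print(s['tcp_pos'],s['tool_rot'],s['finger_gap'],s['t'])
c,im=shot('wrist','w1')
E
```

```text
t: 0.48
tcp_pos: [0.2587, -0.5686, 0.251]
tool_rot: [1.0, -0.003, -0.0, -0.001]
force: [-0.4, -0.3, 0.2]
finger_gap: 0.504
gripper_force: 0.0
t: 1.23
tcp_pos: [0.4483, -0.2701, 0.2512]
tool_rot: [1.0, -0.0, -0.0, -0.0]
force: [0.3, 0.4, 0.6]
finger_gap: 0.499
gripper_force: 0.0
t: 2.07
tcp_pos: [0.6399, 0.0314, 0.251]
tool_rot: [1.0, 0.003, 0.002, -0.002]
force: [0.1, -0.5, -0.1]
finger_gap: 0.497
gripper_force: 0.0
[0.63985127 0.03137351 0.25098552] [ 0.99999316  0.00290885  0.00166029 -0.00157176] 0.49705315364117963 2.0667
```

View pics/w1.png

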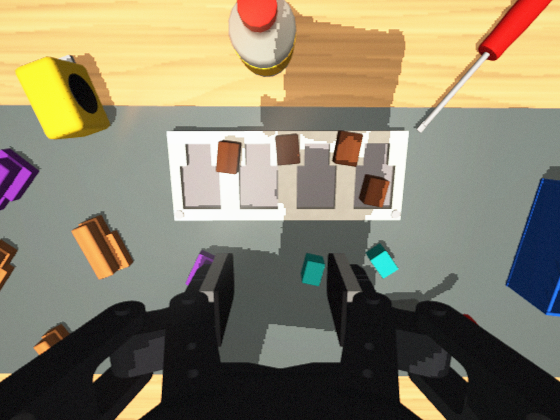

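The wrist view shows the jig from (167,131) to (408,220) and chips at about (229,157), (288,149), (348,148) and (375,191). The oak pull is at (102,247).

```bash
cat >> h.py <<'E'
def brown(im):
    h=cv2.cvtColor(im,cv2.COLOR_BGR2HSV); m=((h[...,0]<14)&(h[...,1]>90)&(h[...,2]>25)&(h[...,2]<165)).astype(np.uint8)
    m=cv2.morphologyEx(m,cv2.MORPH_OPEN,np.ones((3,3),np.uint8))
    cs,_=cv2.findContours(m,cv2.RETR_EXTERNAL,cv2.CHAIN_APPROX_NONE); return m,cs
def chips(c,im,box,lo=30):
    for k in brown(im)[1]:
        if cv2.contourArea(k)<lo: continue
        (x,y),wh,a=cv2.minAreaRect(k)
        if not(box[0]<x<box[2] and box[1]<y<box[3]): continue
        b=cv2.boxPoints(((x,y),wh,a)); P=np.array([atz(c,p,.04)[:2] for p in b])
        e=P[1]-P[0],P[2]-P[1]; L=[np.linalg.norm(v) for v in e]; v=e[int(np.argmax(L))]
        yield np.array([x,y]),atz(c,(x,y),.04)[:2],np.round(L,3),np.degrees(np.arctan2(v[1],v[0]))%180
E
python3 - <<'E'
from h import *
w=dict(np.load('pics/w1.npz'));t=cam('top')
W=list(chips(w,cv2.imread('pics/w1.png'),(160,120,415,225)));T=list(chips(t,cv2.imread('pics/top0.png'),(235,180,332,225),10))
for l in(W,T):
    for a in l: print(a[0].round(1),a[1].round(4),a[2],round(a[3],1))
for a in W:
    b=min(T,key=lambda b:np.linalg.norm(b[1]-a[1])); X,e=tri([(w,a[0]),(t,b[0])]); print(X.round(4),e)
# jig corners
for p in[(167,131),(408,131),(406,220),(175,220)]: print(atz(w,p,.022).round(4))
E
```

```text
[372.1 190.2] [ 0.6339 -0.0662] [0.031 0.024] 171.2
[231.7 157. ] [0.6682 0.0834] [0.033 0.013] 172.0
[287.5 149.4] [0.6765 0.0251] [0.022 0.03 ] 7.3
[347.  148.2] [ 0.6782 -0.0367] [0.034 0.025] 171.8
[316.  208.7] [ 0.6301 -0.0729] [0.03  0.021] 170.6
[261.5 195. ] [0.6684 0.083 ] [0.02  0.029] 0.7
[282.5 192. ] [0.6775 0.0229] [0.02  0.029] 0.4
[304.5 192. ] [ 0.6779 -0.0401] [0.02  0.035] 0.0
[ 0.6311 -0.0727  0.0226] [array([ 1.6, -0.8]), array([-0.6,  0.3])]
[0.6683 0.0831 0.0411] [array([0.1, 0. ]), array([-0.1, -0. ])]
[0.6769 0.024  0.0429] [array([ 1.1, -0.1]), array([-0.4,  0. ])]
[ 0.6783 -0.0392  0.0332] [array([ 1.2, -0.7]), array([-0.4,  0.3])]
[0.6936 0.1549 0.022 ]
[ 0.6953 -0.1046  0.022 ]
[ 0.5952 -0.1131  0.022 ]
[0.5933 0.154  0.022 ]
```

```bash
python3 -c "
import cv2
im=cv2.imread('pics/w1.png')[120:230,155:420]
cv2.imwrite('pics/w1c.png',cv2.resize(im,None,fx=3,fy=3,interpolation=cv2.INTER_CUBIC))"
```

```text
(no output)
```

View pics/w1c.png

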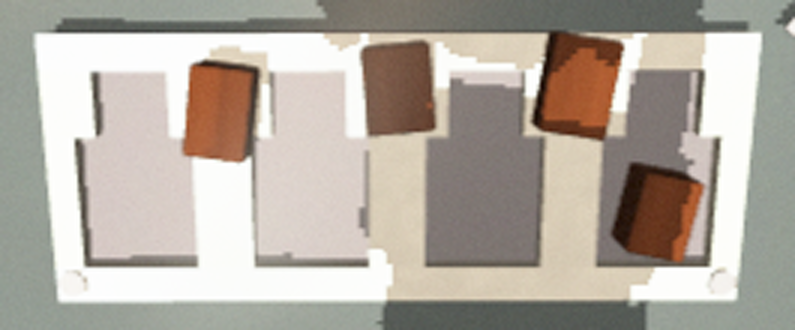

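```bash
python3 -m creep '[{"slide":[1.4,-2.6,0],"angular":[0,0,0],"claw":0},{"slide":[1.4,-2.6,0],"angular":[0,0,0],"claw":0},{"slide":[0,0,4.1],"angular":[0,0,0],"claw":0},{"slide":[0,0,4.1],"angular":[0,0,0],"claw":0},{"slide":[0,0,4.1],"angular":[0,0,0],"claw":0},{"slide":[0,0,4.1],"angular":[0,0,0],"claw":0},{"slide":[0,0,4.1],"angular":[0,0,0],"claw":0},{"slide":[0,0,1],"angular":[0,0,0],"claw":0},{"slide":[0,0,1],"angular":[0,0,0],"claw":0},{"slide":[0,0,0],"angular":[0,0,0],"claw":0}]' 30
python3 -m creep '[{"slide":[0,0,0],"angular":[0,0,0],"claw":-1},{"slide":[0,0,0],"angular":[0,0,0],"claw":-1},{"slide":[0,0,0],"angular":[0,0,0],"claw":-1},{"slide":[0,0,0],"angular":[0,0,0],"claw":-1},{"slide":[0,0,0],"angular":[0,0,0],"claw":-1}]'
python3 -m creep '[{"slide":[0,0,-3],"angular":[0,0,0],"claw":-1},{"slide":[0,0,-4],"angular":[0,0,0],"claw":-1},{"slide":[0,0,-4],"angular":[0,0,0],"claw":-1},{"slide":[0,0,0],"angular":[0,0,0],"claw":-1}]'
```

```text
t: 2.95
tcp_pos: [0.668, 0.0794, 0.0323]
tool_rot: [1.0, -0.0, 0.005, -0.002]
force: [-1.4, -1.1, 0.1]
finger_gap: 0.503
gripper_force: 0.0
t: 3.37
tcp_pos: [0.6647, 0.0762, 0.0273]
tool_rot: [1.0, -0.001, -0.0, -0.0]
force: [-2.1, 2.3, 9.6]
finger_gap: 0.275
gripper_force: 29.7
t: 3.7
tcp_pos: [0.6698, 0.0754, 0.1438]
tool_rot: [1.0, -0.001, 0.007, 0.001]
force: [1.6, 0.4, 0.9]
finger_gap: 0.275
gripper_force: 29.9
```

```bash
python3 -m creep '[{"slide":[-0.8,3.9,0],"angular":[0,0,0],"claw":-1},{"slide":[-0.8,3.9,0],"angular":[0,0,0],"claw":-1},{"slide":[-0.8,3.9,0],"angular":[0,0,0],"claw":-1},{"slide":[-0.8,3.9,0],"angular":[0,0,0],"claw":-1},{"slide":[-0.8,3.9,0],"angular":[0,0,0],"claw":-1},{"slide":[-0.8,3.9,0],"angular":[0,0,0],"claw":-1},{"slide":[-0.8,3.9,0],"angular":[0,0,0],"claw":-1},{"slide":[-0.8,3.9,0],"angular":[0,0,0],"claw":-1},{"slide":[-0.8,3.9,0],"angular":[0,0,0],"claw":-1},{"slide":[-0.8,3.9,0],"angular":[0,0,0],"claw":-1}]'
python3 -m creep '[{"slide":[0,0,0],"angular":[0,0,0],"claw":-1},{"slide":[0,0,4],"angular":[0,0,0],"claw":-1},{"slide":[0,0,4],"angular":[0,0,0],"claw":-1},{"slide":[0,0,0],"angular":[0,0,0],"claw":-1}]'
python3 - <<'E'
from h import *
c,im=shot('top','t2'); cv2.imwrite('pics/t2c.png',cv2.resize(im[150:310,230:470],None,fx=3,fy=3))
E
```

```text
t: 4.53
tcp_pos: [0.5826, -0.3155, 0.1349]
tool_rot: [1.0, -0.001, -0.001, -0.001]
force: [0.9, -0.2, -0.3]
finger_gap: 0.269
gripper_force: 29.9
t: 4.87
tcp_pos: [0.5777, -0.3098, 0.046]
tool_rot: [1.0, -0.001, -0.008, -0.006]
force: [-1.9, 1.1, -1.2]
finger_gap: 0.271
gripper_force: 29.9
```

View pics/t2c.png

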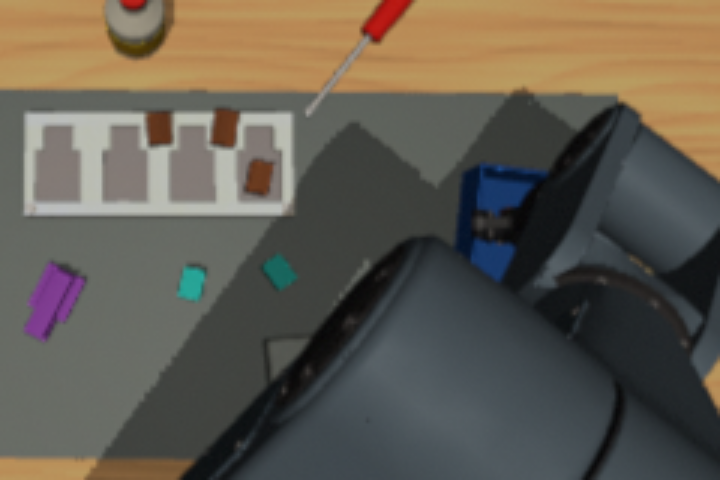

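The chip is held in the gripper inside the bin, and the jig has three offcuts left. I'm shifting right for wall clearance, releasing and returning to the next one.

```bash
python3 -m creep '[{"slide":[0,1.3,0],"angular":[0,0,0],"claw":-1},{"slide":[0,1.2,0],"angular":[0,0,0],"claw":-1},{"slide":[0,0,0],"angular":[0,0,0],"claw":0},{"slide":[0,0,0],"angular":[0,0,0],"claw":0},{"slide":[0,0,0],"angular":[0,0,0],"claw":0},{"slide":[0,0,-4],"angular":[0,0,0],"claw":0},{"slide":[0,0,-4],"angular":[0,0,0],"claw":0},{"slide":[0,0,-2],"angular":[0,0,0],"claw":0}]'
python3 -m creep '[{"slide":[1.2,-3.7,0],"angular":[0,0,0],"claw":0},{"slide":[1.2,-3.7,0],"angular":[0,0,0],"claw":0},{"slide":[1.2,-3.7,0],"angular":[0,0,0],"claw":0},{"slide":[1.2,-3.7,0],"angular":[0,0,0],"claw":0},{"slide":[1.2,-3.7,0],"angular":[0,0,0],"claw":0},{"slide":[1.2,-3.7,0],"angular":[0,0,0],"claw":0},{"slide":[1.2,-3.7,0],"angular":[0,0,0],"claw":0},{"slide":[1.2,-3.7,0],"angular":[0,0,0],"claw":0},{"slide":[0,0,0],"angular":[0,0,0],"claw":0}]'
```

```text
t: 5.58
tcp_pos: [0.5867, -0.3388, 0.1614]
tool_rot: [1.0, 0.0, 0.003, 0.002]
force: [0.6, -0.5, 1.3]
finger_gap: 0.5
gripper_force: 0.0
t: 6.33
tcp_pos: [0.6822, -0.0335, 0.1576]
tool_rot: [1.0, 0.004, 0.001, -0.002]
force: [-0.2, -0.7, 0.2]
finger_gap: 0.5
gripper_force: 0.0
```

```bash
python3 -m creep '[{"slide":[-0.2,0.4,4],"angular":[0,0,0],"claw":0},{"slide":[0,0,4],"angular":[0,0,0],"claw":0},{"slide":[0,0,3],"angular":[0,0,0],"claw":0},{"slide":[0,0,1],"angular":[0,0,0],"claw":0},{"slide":[0,0,0.8],"angular":[0,0,0],"claw":0},{"slide":[0,0,0],"angular":[0,0,0],"claw":0},{"slide":[0,0,0],"angular":[0,0,0],"claw":0}]'
python3 -m creep '[{"slide":[0,0,0],"angular":[0,0,0],"claw":-1},{"slide":[0,0,0],"angular":[0,0,0],"claw":-1},{"slide":[0,0,0],"angular":[0,0,0],"claw":-1},{"slide":[0,0,0],"angular":[0,0,0],"claw":-1},{"slide":[0,0,-4],"angular":[0,0,0],"claw":-1},{"slide":[0,0,-4],"angular":[0,0,0],"claw":-1},{"slide":[0,0,-3.5],"angular":[0,0,0],"claw":-1},{"slide":[0,0,0],"angular":[0,0,0],"claw":-1}]'
```

```text
t: 6.92
tcp_pos: [0.6802, -0.0463, 0.03]
tool_rot: [1.0, -0.0, 0.001, 0.0]
force: [0.2, -0.6, 0.8]
finger_gap: 0.504
gripper_force: 0.0
t: 7.58
tcp_pos: [0.6843, -0.0471, 0.1525]
tool_rot: [1.0, -0.0, 0.008, 0.002]
force: [1.5, -0.8, 0.6]
finger_gap: 0.272
gripper_force: 29.6
```

```bash
python3 -m creep '[{"slide":[-1.5,3.5,0],"angular":[0,0,0],"claw":-1},{"slide":[-1.5,3.5,0],"angular":[0,0,0],"claw":-1},{"slide":[-1.5,3.5,0],"angular":[0,0,0],"claw":-1},{"slide":[-1.5,3.5,0],"angular":[0,0,0],"claw":-1},{"slide":[-1.5,3.5,0],"angular":[0,0,0],"claw":-1},{"slide":[-1.5,3.5,0],"angular":[0,0,0],"claw":-1},{"slide":[-1.5,3.5,0],"angular":[0,0,0],"claw":-1},{"slide":[-1.5,3.5,0],"angular":[0,0,0],"claw":-1},{"slide":[-1.5,3.5,0],"angular":[0,0,0],"claw":-1},{"slide":[0,0,0],"angular":[0,0,0],"claw":-1}]'
python3 -m creep '[{"slide":[0,0,4],"angular":[0,0,0],"claw":-1},{"slide":[0,0,4],"angular":[0,0,0],"claw":-1},{"slide":[0,0,0],"angular":[0,0,0],"claw":-1}]'
```

```text
t: 8.42
tcp_pos: [0.5413, -0.3688, 0.144]
tool_rot: [1.0, -0.003, 0.001, 0.003]
force: [0.8, -0.9, 0.4]
finger_gap: 0.27
gripper_force: 35.9
t: 8.67
tcp_pos: [0.5387, -0.357, 0.0548]
tool_rot: [1.0, -0.001, -0.006, -0.006]
force: [-0.7, 0.8, -2.2]
finger_gap: 0.269
gripper_force: 35.9
```

```bash
python3 -m creep '[{"slide":[0,0,0],"angular":[0,0,0],"claw":0},{"slide":[0,0,0],"angular":[0,0,0],"claw":0},{"slide":[0,0,0],"angular":[0,0,0],"claw":0},{"slide":[0,0,-4],"angular":[0,0,0],"claw":0},{"slide":[0,0,-4],"angular":[0,0,0],"claw":0},{"slide":[0,0,-1],"angular":[0,0,0],"claw":0}]'
python3 -m creep '[{"slide":[1.4,-3.8,0],"angular":[0,0,0],"claw":0},{"slide":[1.4,-3.8,0],"angular":[0,0,0],"claw":0},{"slide":[1.4,-3.8,0],"angular":[0,0,0],"claw":0},{"slide":[1.4,-3.8,0],"angular":[0,0,0],"claw":0},{"slide":[1.4,-3.8,0],"angular":[0,0,0],"claw":0},{"slide":[1.4,-3.8,0],"angular":[0,0,0],"claw":0},{"slide":[1.4,-3.8,0],"angular":[0,0,0],"claw":0},{"slide":[1.4,-3.8,0],"angular":[0,0,0],"claw":0},{"slide":[1.4,-3.8,0],"angular":[0,0,0],"claw":0},{"slide":[1.4,-3.8,0],"angular":[0,0,0],"claw":0}]'
python3 -m creep '[{"slide":[0,0,0],"angular":[0,0,0],"claw":0},{"slide":[0,0,0],"angular":[0,0,0],"claw":0},{"slide":[0,0,0],"angular":[0,0,0],"claw":0}]'
```

```text
t: 9.17
tcp_pos: [0.5479, -0.3641, 0.1629]
tool_rot: [1.0, 0.0, 0.006, 0.006]
force: [0.8, -1.4, 0.5]
finger_gap: 0.497
gripper_force: 0.0
t: 10.0
tcp_pos: [0.6856, 0.0213, 0.1571]
tool_rot: [1.0, 0.0, 0.003, 0.0]
force: [0.3, 0.4, -0.5]
finger_gap: 0.504
gripper_force: 0.0
t: 10.25
tcp_pos: [0.6845, 0.0193, 0.1557]
tool_rot: [1.0, 0.001, 0.002, 0.001]
force: [-0.5, -0.0, 0.4]
finger_gap: 0.499
gripper_force: 0.0
```

```bash
python3 -m creep '[{"slide":[-0.7,-0.5,4],"angular":[0,0,0],"claw":0},{"slide":[0,0,4],"angular":[0,0,0],"claw":0},{"slide":[0,0,3],"angular":[0,0,0],"claw":0},{"slide":[0,0,1],"angular":[0,0,0],"claw":0},{"slide":[0,0,0.7],"angular":[0,0,0],"claw":0},{"slide":[0,0,0],"angular":[0,0,0],"claw":0},{"slide":[0,0,0],"angular":[0,0,0],"claw":0}]'
python3 -m creep '[{"slide":[0,0,0],"angular":[0,0,0],"claw":-1},{"slide":[0,0,0],"angular":[0,0,0],"claw":-1},{"slide":[0,0,0],"angular":[0,0,0],"claw":-1},{"slide":[0,0,0],"angular":[0,0,0],"claw":-1},{"slide":[0,0,-4],"angular":[0,0,0],"claw":-1},{"slide":[0,0,-4],"angular":[0,0,0],"claw":-1},{"slide":[0,0,-3.5],"angular":[0,0,0],"claw":-1},{"slide":[0,0,0],"angular":[0,0,0],"claw":-1}]'
```

```text
t: 10.83
tcp_pos: [0.6784, 0.023, 0.0281]
tool_rot: [1.0, -0.001, 0.002, 0.0]
force: [-0.0, 0.1, -0.1]
finger_gap: 0.505
gripper_force: 0.0
t: 11.5
tcp_pos: [0.6823, 0.0237, 0.1503]
tool_rot: [1.0, 0.0, 0.008, 0.001]
force: [1.5, 0.1, 1.1]
finger_gap: 0.269
gripper_force: 29.8
```

```bash
python3 -m creep '[{"slide":[-0.8,3.8,0],"angular":[0,0,0],"claw":-1},{"slide":[-0.8,3.8,0],"angular":[0,0,0],"claw":-1},{"slide":[-0.8,3.8,0],"angular":[0,0,0],"claw":-1},{"slide":[-0.8,3.8,0],"angular":[0,0,0],"claw":-1},{"slide":[-0.8,3.8,0],"angular":[0,0,0],"claw":-1},{"slide":[-0.8,3.8,0],"angular":[0,0,0],"claw":-1},{"slide":[-0.8,3.8,0],"angular":[0,0,0],"claw":-1},{"slide":[-0.8,3.8,0],"angular":[0,0,0],"claw":-1},{"slide":[-0.8,3.8,0],"angular":[0,0,0],"claw":-1},{"slide":[-0.8,3.8,0],"angular":[0,0,0],"claw":-1}]'
python3 -m creep '[{"slide":[0,0,3],"angular":[0,0,0],"claw":-1},{"slide":[0,0,4],"angular":[0,0,0],"claw":-1},{"slide":[0,0,0],"angular":[0,0,0],"claw":-1},{"slide":[0,0,0],"angular":[0,0,0],"claw":-1}]'
```

```text
t: 12.33
tcp_pos: [0.5961, -0.3575, 0.1416]
tool_rot: [1.0, -0.0, 0.0, 0.0]
force: [0.6, 0.2, 0.9]
finger_gap: 0.273
gripper_force: 29.8
t: 12.67
tcp_pos: [0.5946, -0.3541, 0.0684]
tool_rot: [1.0, -0.0, -0.003, -0.003]
force: [0.3, -1.1, 0.1]
finger_gap: 0.272
gripper_force: 29.8
```

```bash
python3 -m creep '[{"slide":[0,0,0],"angular":[0,0,0],"claw":0},{"slide":[0,0,0],"angular":[0,0,0],"claw":0},{"slide":[0,0,0],"angular":[0,0,0],"claw":0},{"slide":[0,0,-4],"angular":[0,0,0],"claw":0},{"slide":[0,0,-4],"angular":[0,0,0],"claw":0},{"slide":[0,0,0],"angular":[0,0,0],"claw":0}]'
python3 -m creep '[{"slide":[0.4,-3.5,0],"angular":[0,0,0],"claw":0},{"slide":[0.4,-3.5,0],"angular":[0,0,0],"claw":0},{"slide":[0.4,-3.5,0],"angular":[0,0,0],"claw":0},{"slide":[0.4,-3.5,0],"angular":[0,0,0],"claw":0},{"slide":[0.4,-3.5,0],"angular":[0,0,0],"claw":0},{"slide":[0.4,-3.5,0],"angular":[0,0,0],"claw":0},{"slide":[0.4,-3.5,0],"angular":[0,0,0],"claw":0},{"slide":[0.4,-3.5,0],"angular":[0,0,0],"claw":0},{"slide":[0,0,0],"angular":[0,0,0],"claw":0},{"slide":[0,0,0],"angular":[0,0,0],"claw":0}]'
python3 - <<'E'
from h import *
s=manip.sense();print(s['tcp_pos'])
c,im=shot('wrist','w3')
for a in chips(c,im,(0,0,560,420)): print(a)
E
```

```text
t: 13.17
tcp_pos: [0.6021, -0.3595, 0.1624]
tool_rot: [1.0, 0.0, 0.008, 0.006]
force: [1.2, -1.1, 0.8]
finger_gap: 0.5
gripper_force: 0.0
t: 14.0
tcp_pos: [0.6298, -0.0735, 0.1535]
tool_rot: [1.0, 0.002, 0.002, 0.001]
force: [-0.5, -0.5, 0.4]
finger_gap: 0.501
gripper_force: 0.0
[ 0.62978344 -0.07352629  0.15347531]
(array([408.90057373, 392.45413208]), array([ 0.45217859, -0.19402883]), array([0.018, 0.043]), np.float64(34.10131877184824))
(array([278.44229126, 203.28845215]), array([ 0.63337264, -0.07182406]), array([0.032, 0.021]), np.float64(168.64201401018693))
(array([431.92077637,  16.2920742 ]), array([ 0.76554915, -0.17611953]), array([0.01 , 0.009]), np.float64(0.48920475111035827))
(array([417.00003052,   6.99996948]), array([ 0.77113041, -0.16528837]), array([0.008, 0.009]), np.float64(51.44473111289582))
```

View pics/w3.png

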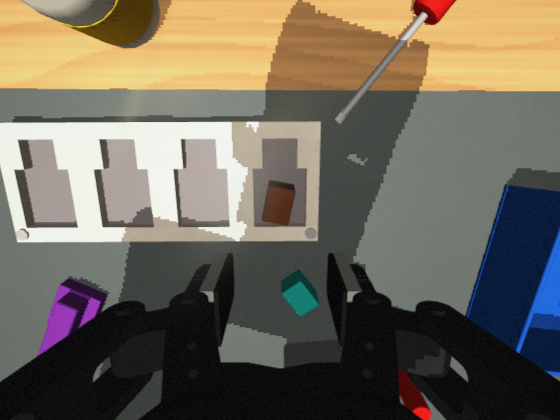

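One offcut remains, at (278,203) in pocket 0. The turquoise look-alike at (298,293) stays where it is.

```bash
python3 -m creep '[{"slide":[0.2,-0.1,4],"angular":[0,0,0],"claw":0},{"slide":[0,0,4],"angular":[0,0,0],"claw":0},{"slide":[0,0,3],"angular":[0,0,0],"claw":0},{"slide":[0,0,1.3],"angular":[0,0,0],"claw":0},{"slide":[0,0,0],"angular":[0,0,0],"claw":0},{"slide":[0,0,0],"angular":[0,0,0],"claw":0}]'
python3 -m creep '[{"slide":[0,0,0],"angular":[0,0,0],"claw":-1},{"slide":[0,0,0],"angular":[0,0,0],"claw":-1},{"slide":[0,0,0],"angular":[0,0,0],"claw":-1},{"slide":[0,0,0],"angular":[0,0,0],"claw":-1},{"slide":[0,0,-4],"angular":[0,0,0],"claw":-1},{"slide":[0,0,-4],"angular":[0,0,0],"claw":-1},{"slide":[0,0,-4],"angular":[0,0,0],"claw":-1},{"slide":[0,0,0],"angular":[0,0,0],"claw":-1}]'
python3 - <<'E'
from h import *
c,im=shot('wrist','w4')
p=np.array([atz(c,(x,y),.022) for x,y in[(0,0)]]);print(p)
E
```

```text
t: 14.55
tcp_pos: [0.6314, -0.0762, 0.0288]
tool_rot: [1.0, -0.001, 0.0, 0.0]
force: [0.1, -0.2, 0.1]
finger_gap: 0.501
gripper_force: 0.0
t: 15.22
tcp_pos: [0.6364, -0.0763, 0.1576]
tool_rot: [1.0, 0.0, 0.008, 0.002]
force: [1.0, -0.5, -0.0]
finger_gap: 0.245
gripper_force: 30.0
[[0.79001825 0.12972626 0.022     ]]
```

```bash
python3 -m creep '[{"slide":[-1.2,3.5,0],"angular":[0,0,0],"claw":-1},{"slide":[-1.2,3.5,0],"angular":[0,0,0],"claw":-1},{"slide":[-1.2,3.5,0],"angular":[0,0,0],"claw":-1},{"slide":[-1.2,3.5,0],"angular":[0,0,0],"claw":-1},{"slide":[-1.2,3.5,0],"angular":[0,0,0],"claw":-1},{"slide":[-1.2,3.5,0],"angular":[0,0,0],"claw":-1},{"slide":[-1.2,3.5,0],"angular":[0,0,0],"claw":-1},{"slide":[0,0,3.5],"angular":[0,0,0],"claw":-1},{"slide":[0,0,4],"angular":[0,0,0],"claw":-1},{"slide":[0,0,0],"angular":[0,0,0],"claw":-1}]'
python3 -m creep '[{"slide":[0,0,0],"angular":[0,0,0],"claw":-1},{"slide":[0,0,0],"angular":[0,0,0],"claw":0},{"slide":[0,0,0],"angular":[0,0,0],"claw":0},{"slide":[0,0,0],"angular":[0,0,0],"claw":0},{"slide":[0,0,-4],"angular":[0,0,0],"claw":0},{"slide":[0,0,-4],"angular":[0,0,0],"claw":0},{"slide":[0,0,-4],"angular":[0,0,0],"claw":0},{"slide":[0,0,0],"angular":[0,0,0],"claw":0}]'
```

```text
t: 16.1
tcp_pos: [0.5407, -0.3165, 0.0643]
tool_rot: [1.0, -0.001, -0.007, -0.006]
force: [-1.7, 2.1, -2.8]
finger_gap: 0.243
gripper_force: 30.0
t: 16.77
tcp_pos: [0.552, -0.3234, 0.2047]
tool_rot: [1.0, 0.0, 0.008, 0.007]
force: [1.7, -1.1, 1.1]
finger_gap: 0.502
gripper_force: 0.0
```

```bash
python3 -m creep '[{"slide":[-0.4,-3.9,-0.3],"angular":[0,0,0],"claw":0},{"slide":[-0.4,-3.9,-0.3],"angular":[0,0,0],"claw":0},{"slide":[-0.4,-3.9,-0.3],"angular":[0,0,0],"claw":0},{"slide":[-0.4,-3.9,-0.3],"angular":[0,0,0],"claw":0},{"slide":[-0.4,-3.9,-0.3],"angular":[0,0,0],"claw":0},{"slide":[-0.4,-3.9,-0.3],"angular":[0,0,0],"claw":0},{"slide":[-0.4,-3.9,-0.3],"angular":[0,0,0],"claw":0},{"slide":[-0.4,-3.9,-0.3],"angular":[0,0,0],"claw":0}]'
python3 -m creep '[{"slide":[-0.4,-3.9,-0.3],"angular":[0,0,0],"claw":0},{"slide":[-0.4,-3.9,-0.3],"angular":[0,0,0],"claw":0},{"slide":[-0.4,-3.9,-0.3],"angular":[0,0,0],"claw":0},{"slide":[-0.4,-3.9,-0.3],"angular":[0,0,0],"claw":0},{"slide":[-0.4,-3.9,-0.3],"angular":[0,0,0],"claw":0},{"slide":[-0.4,-3.9,-0.3],"angular":[0,0,0],"claw":0},{"slide":[-0.4,-3.9,-0.3],"angular":[0,0,0],"claw":0},{"slide":[-0.4,-3.9,-0.3],"angular":[0,0,0],"claw":0},{"slide":[0,0,0],"angular":[0,0,0],"claw":0},{"slide":[0,0,0],"angular":[0,0,0],"claw":0}]'
python3 - <<'E'
from h import *
s=manip.sense();print(s['tcp_pos'],s['tool_rot'],s['t'])
c,w=shot('wrist','w5'); _,t=shot('top','t5')
b=cv2.resize(t[190:270,370:450],(240,240),interpolation=cv2.INTER_CUBIC)
o=np.zeros((420,800,3),np.uint8);o[:,:560]=w;o[:240,560:]=b;cv2.imwrite('pics/v5.png',o)
E
```

```text
t: 17.43
tcp_pos: [0.5149, -0.0059, 0.2195]
tool_rot: [1.0, 0.0, 0.002, 0.0]
force: [1.0, 0.8, -0.4]
finger_gap: 0.502
gripper_force: 0.0
t: 18.27
tcp_pos: [0.4825, 0.3066, 0.2433]
tool_rot: [1.0, 0.002, 0.002, -0.001]
force: [0.4, -0.4, 0.0]
finger_gap: 0.5
gripper_force: 0.0
[0.48249619 0.30656736 0.24329569] [ 9.99994640e-01  2.48286138e-03  2.03308820e-03 -6.49299773e-04] 18.2667
```

View pics/v5.png

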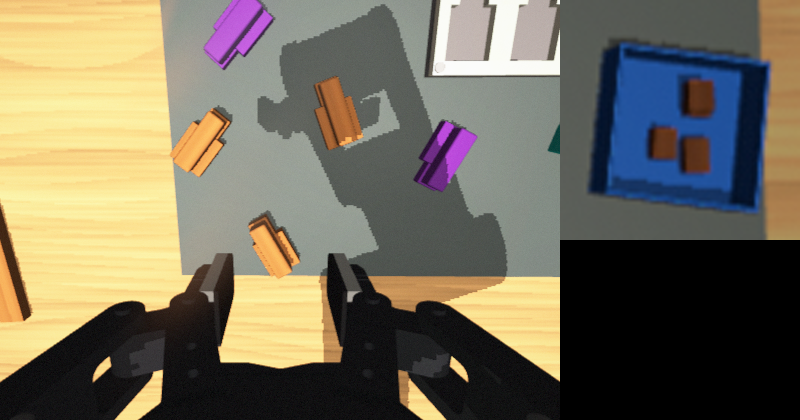

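Three oak pulls are visible at (338,114), (201,143) and (273,245), with purple look-alikes at (238,33) and (446,155). The bin shows three offcuts clearly, so I'm checking whether the fourth is stacked or hidden while I fit the pull poses.

```bash
cat >> h.py <<'E'
from scipy.optimize import minimize
def box(x0,x1,y0,y1,z0,z1): return np.array([[x,y,z] for x in(x0,x1) for y in(y0,y1) for z in(z0,z1)])
PULL=[box(-.035,.011,-.02,.02,0,.014),box(.011,.035,-.012,.012,0,.014),box(-.033,.033,-.01,.01,.014,.034)]
def sil(c,parts,pose,S=4):
    x,y,z,a=pose;Rm=R.from_euler('z',a).as_matrix(); m=np.zeros((420*S//2,560*S//2),np.uint8)
    for P in parts:
        q=np.array([proj(c,Rm@p+[x,y,z]) for p in P])*S/2
        cv2.fillConvexPoly(m,cv2.convexHull(np.round(q*16).astype(np.int32)),1,shift=4)
    return m
def orange(im):
    h=cv2.cvtColor(im,cv2.COLOR_BGR2HSV); return ((h[...,0]<18)&(h[...,1]>105)&(h[...,2]>35)).astype(np.uint8)
def fit(views,pose,fixz=False):
    M=[]
    for c,m in views:
        s=cv2.dilate(sil(c,PULL,pose),np.ones((41,41),np.uint8))
        M.append((c,cv2.resize(m,None,fx=2,fy=2,interpolation=cv2.INTER_LINEAR)*s))
    def cost(v):
        p=[v[0],v[1],pose[2] if fixz else v[2],v[-1]]
        r=0
        for c,m in M:
            s=sil(c,PULL,p); r+=1-np.sum(s&m)/max(1,np.sum(s|m))
        return r
    v0=np.array([pose[0],pose[1],pose[3]] if fixz else pose); n=len(v0)
    d=np.array([.008,.008,.12] if fixz else [.008,.008,.01,.12]); 
    r=minimize(cost,v0,method='Nelder-Mead',options=dict(initial_simplex=np.vstack([v0]+[v0+d*e for e in np.eye(n)]),xatol=1e-5,fatol=1e-4,maxiter=250))
    return r.x,r.fun
E
python3 - <<'E'
from h import *
w=dict(np.load('pics/w5.npz'));t=dict(np.load('pics/t5.npz'))
mw=orange(cv2.imread('pics/v5.png')[:,:560]);mt=orange(cv2.imread('pics/t5.png'))
for n,p,a in[('A',(338,114),.2),('B',(201,143),-.5),('C',(273,245),.5)]:
    X=atz(w,p,.02)
    for f in(0,1):
        print(n,*[np.round(q,4) for q in fit([(w,mw),(t,mt)],[X[0],X[1],0,a],f)], *[np.round(q,4) for q in fit([(w,mw)],[X[0],X[1],0,a],1)])
_,s=shot('scene','s5'); cv2.imwrite('pics/s5c.png',np.hstack([cv2.resize(s[130:230,80:190],(550,500),interpolation=cv2.INTER_CUBIC)]))
E
```

```text
A [ 0.5571  0.2475 -0.0073  0.3732] 0.1121 [0.5569 0.2485 0.3719] 0.0512
A [0.557  0.2478 0.3679] 0.1679 [0.5569 0.2485 0.3719] 0.0512
B [ 0.5256  0.3949 -0.0099 -0.6747] 0.5408 [ 0.5263  0.3926 -0.6761] 0.1715
B [ 0.5261  0.3922 -0.6709] 0.5652 [ 0.5263  0.3926 -0.6761] 0.1715
C [ 0.4032  0.3175 -0.0044  0.5059] 0.6006 [0.4048 0.3175 0.5003] 0.1534
C [0.4046 0.3169 0.5019] 0.616 [0.4048 0.3175 0.5003] 0.1534
```

View pics/s5c.png

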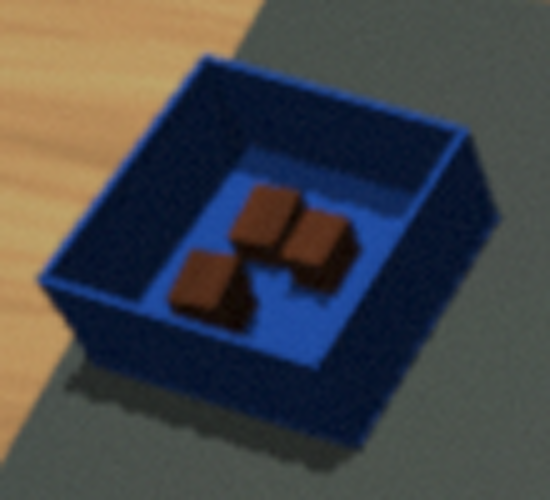

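Run:
```python
from h import *
t=dict(np.load('pics/t5.npz'));s=dict(np.load('pics/s5.npz'))
def bl(im,hi):
    h=cv2.cvtColor(im,cv2.COLOR_BGR2HSV);m=((h[...,0]<14)&(h[...,1]>100)&(h[...,2]>20)&(h[...,2]<150)).astype(np.uint8)
    n,l,st,ce=cv2.connectedComponentsWithStats(m); return [(ce[i].round(1),st[i][4],tuple(st[i][:4])) for i in range(1,n) if hi<st[i][4]<600]
print('top');
for b in bl(cv2.imread('pics/t5.png'),15):
    if b[0][1]<320: print(b, atz(t,b[0],.02).round(3))
print('scene')
for b in bl(cv2.imread('pics/s5.png'),15): print(b, atz(s,b[0],.02).round(3))
```

```text
top
(array([362.1, 149.2]), np.int32(120), (np.int32(350), np.int32(134), np.int32(26), np.int32(30))) [ 0.81  -0.211  0.02 ]
(array([274.2, 150.8]), np.int32(19), (np.int32(269), np.int32(147), np.int32(11), np.int32(7))) [0.803 0.048 0.02 ]
(array([ 68.5, 194.1]), np.int32(237), (np.int32(65), np.int32(152), np.int32(7), np.int32(79))) [0.67  0.648 0.02 ]
(array([416. , 222.3]), np.int32(100), (np.int32(412), np.int32(217), np.int32(9), np.int32(12))) [ 0.595 -0.364  0.02 ]
(array([205.7, 234.8]), np.int32(281), (np.int32(198), np.int32(222), np.int32(18), np.int32(26))) [0.554 0.244 0.02 ]
(array([ 69.7, 239.5]), np.int32(26), (np.int32(69), np.int32(232), np.int32(3), np.int32(15))) [0.538 0.636 0.02 ]
(array([157.6, 243.7]), np.int32(91), (np.int32(148), np.int32(233), np.int32(19), np.int32(22))) [0.528 0.382 0.02 ]
(array([404. , 237.3]), np.int32(76), (np.int32(400), np.int32(233), np.int32(9), np.int32(10))) [ 0.551 -0.328  0.02 ]
(array([414.6, 241.2]), np.int32(87), (np.int32(411), np.int32(236), np.int32(9), np.int32(11))) [ 0.54  -0.358  0.02 ]
(array([356.2, 258.8]), np
[... 1977 characters left out ...]
80. ]), np.int32(424), (np.int32(114), np.int32(168), np.int32(36), np.int32(26))) [ 0.559 -0.351  0.02 ]
(array([556.9, 178.2]), np.int32(54), (np.int32(554), np.int32(171), np.int32(6), np.int32(17))) [0.336 0.623 0.02 ]
(array([387.1, 228.2]), np.int32(523), (np.int32(375), np.int32(212), np.int32(24), np.int32(34))) [0.559 0.244 0.02 ]
(array([453.6, 234.1]), np.int32(215), (np.int32(440), np.int32(221), np.int32(30), np.int32(23))) [0.543 0.385 0.02 ]
(array([275.6, 284.9]), np.int32(56), (np.int32(268), np.int32(277), np.int32(16), np.int32(13))) [0.74  0.036 0.02 ]
(array([146.1, 298.9]), np.int32(282), (np.int32(122), np.int32(280), np.int32(49), np.int32(35))) [ 0.824 -0.206  0.02 ]
```

Run:
```python
from h import *
t=dict(np.load('pics/t5.npz'));s=dict(np.load('pics/s5.npz'))
for a,b in[((416,222.3),(121,186)),((404,237.3),(143.6,177.6)),((414.6,241.2),(133.6,173.4))]:
    print(tri([(t,a),(s,b)]))
im=cv2.imread('pics/t5.png'); 
im0=cv2.imread('pics/t2.png'); print(brown(im)[0][180:225,235:332].sum())
cv2.imwrite('pics/t5b.png',cv2.resize(im[140:300,230:470],None,fx=3.3,fy=3.3,interpolation=cv2.INTER_CUBIC))
```

```text
(array([ 0.59314149, -0.35704432,  0.04120174]), [array([ 0.2, -0.1]), array([0.3, 0. ])])
(array([ 0.55067344, -0.32564397,  0.02665425]), [array([-0.1,  0. ]), array([-0.1, -0. ])])
(array([ 0.53992017, -0.35783093,  0.01990779]), [array([-0.1,  0. ]), array([-0.2, -0. ])])
0
```

View pics/t5b.png

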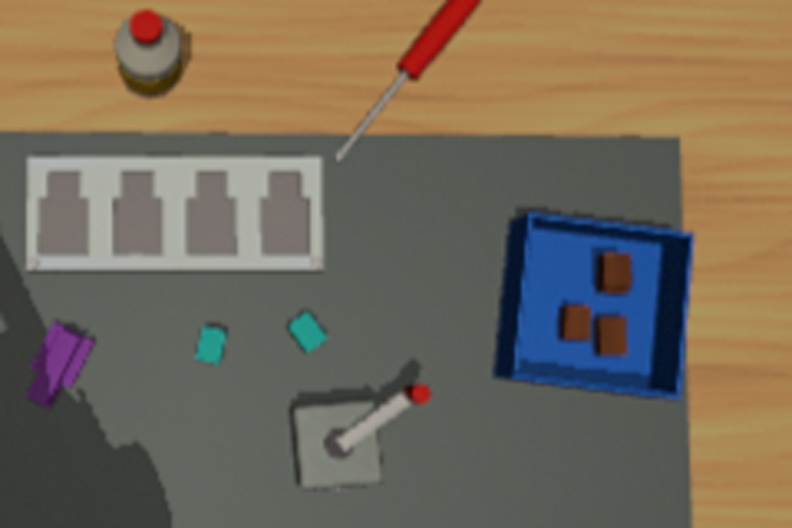

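The front offcut's top is at 41 mm, so it's stacked on the fourth: all four are in the bin and the jig is clear. Next is pull A.

```bash
python3 -m creep '[{"slide":[2.5,1.95,2],"angular":[0,0,0],"claw":0.1},{"slide":[2.5,1.95,2],"angular":[0,0,0],"claw":0.1},{"slide":[2.45,1.9,2],"angular":[0,0,0],"claw":0.1},{"slide":[0,0,2],"angular":[0,0,-0.12],"claw":0.1},{"slide":[0,0,2],"angular":[0,0,-0.12],"claw":0.1},{"slide":[0,0,2],"angular":[0,0,-0.12],"claw":0.1},{"slide":[0,0,2],"angular":[0,0,-0.012],"claw":0.1},{"slide":[0,0,0],"angular":[0,0,0],"claw":0.1},{"slide":[0,0,0],"angular":[0,0,0],"claw":0.1},{"slide":[0,0,0],"angular":[0,0,0],"claw":0.1}]'
cat >> h.py <<'E'
def orange2(im):
    h=cv2.cvtColor(im,cv2.COLOR_BGR2HSV); return ((h[...,0]<20)&(h[...,1]>95)&(h[...,2]>35)).astype(np.uint8)
def yaw(s=None):
    s=s or manip.sense(); x=R.from_quat(s['tool_rot']).as_matrix()[:,0]; return np.arctan2(x[1],x[0])
def delta(x,y,z,a):
    "tool slide (cm) with present axes, turn"
    s=manip.sense(); d=R.from_quat(s['tool_rot']).as_matrix().T@(np.array([x,y,z])-s['tcp_pos'])*100
    da=(a-yaw(s)+np.pi)%(2*np.pi)-np.pi
    print('tcp',s['tcp_pos'].round(4),'yaw',yaw(s).round(4),'slide',d.round(2),'turn_z',round(-da,3),'t',s['t'])
E
python3 - <<'E'
from h import *
c,im=shot('wrist','w6'); 
r=fit([(c,orange2(im))],[.557,.2485,0,.372],1); print(r); delta(r[0][0],r[0][1],.02,r[0][2])
r=fit([(c,orange2(im))],[.557,.2485,0,.372],0); print(r)
E
```

```text
t: 19.25
tcp_pos: [0.5584, 0.2452, 0.1024]
tool_rot: [0.983, 0.184, 0.001, -0.0]
force: [0.7, 0.3, 1.2]
finger_gap: 0.551
gripper_force: 0.0
(array([0.55699707, 0.24869336, 0.36591341]), np.float64(0.02719487153803779))
tcp [0.5586 0.2456 0.1029] yaw 0.3704 slide [-0.06 -0.35  8.29] turn_z 0.004 t 19.3
(array([ 0.55587545,  0.24833455, -0.00310266,  0.37097165]), np.float64(0.01885830784913356))
```

```bash
python3 -m creep '[{"slide":[-0.1,-0.35,3],"angular":[0,0,0],"claw":0.1},{"slide":[0,0,3],"angular":[0,0,0],"claw":0.1},{"slide":[0,0,1.5],"angular":[0,0,0],"claw":0.1},{"slide":[0,0,0.7],"angular":[0,0,0],"claw":0.1},{"slide":[0,0,0],"angular":[0,0,0],"claw":0.1},{"slide":[0,0,0],"angular":[0,0,0],"claw":0.1}]' 40
python3 -m creep '[{"slide":[0,0,0],"angular":[0,0,0],"claw":-1},{"slide":[0,0,0],"angular":[0,0,0],"claw":-1},{"slide":[0,0,0],"angular":[0,0,0],"claw":-1},{"slide":[0,0,0],"angular":[0,0,0],"claw":-1},{"slide":[0,0,0],"angular":[0,0,0],"claw":-1}]' 
python3 -m creep '[{"slide":[0,0,-3],"angular":[0,0,0],"claw":-1},{"slide":[0,0,-3],"angular":[0,0,0],"claw":-1},{"slide":[0,0,-2],"angular":[0,0,0.12],"claw":-1},{"slide":[0,0,-1],"angular":[0,0,0.12],"claw":-1},{"slide":[0,0,0],"angular":[0,0,0.12],"claw":-1},{"slide":[0,0,0],"angular":[0,0,0.01],"claw":-1},{"slide":[0,0,0],"angular":[0,0,0],"claw":-1},{"slide":[0,0,0],"angular":[0,0,0],"claw":-1}]' 
python3 -c "
from h import *
delta(.6443,.1218,.1,.005)"
```

```text
t: 19.8
tcp_pos: [0.5563, 0.2492, 0.0205]
tool_rot: [0.983, 0.185, 0.001, -0.0]
force: [0.2, 0.0, 0.4]
finger_gap: 0.551
gripper_force: 0.0
t: 20.22
tcp_pos: [0.5565, 0.2493, 0.0211]
tool_rot: [0.983, 0.185, 0.002, -0.0]
force: [-0.7, 0.1, 6.1]
finger_gap: 0.226
gripper_force: 39.9
t: 20.88
tcp_pos: [0.5546, 0.2488, 0.1089]
tool_rot: [1.0, 0.002, -0.001, 0.0]
force: [-0.8, -0.4, -0.1]
finger_gap: 0.222
gripper_force: 39.4
tcp [0.5546 0.2488 0.1089] yaw 0.0043 slide [ 8.92 12.74  0.88] turn_z -0.001 t 20.8833
```

```bash
python3 -m creep '[{"slide":[2.2,3.2,0],"angular":[0,0,0],"claw":-1},{"slide":[2.2,3.2,0],"angular":[0,0,0],"claw":-1},{"slide":[2.2,3.2,0],"angular":[0,0,0],"claw":-1},{"slide":[2.2,3.2,0],"angular":[0,0,0],"claw":-1},{"slide":[0,0,0],"angular":[0,0,0],"claw":-1},{"slide":[0,0,0],"angular":[0,0,0],"claw":-1},{"slide":[0,0,0],"angular":[0,0,0],"claw":-1}]'
python3 - <<'E'
from h import *
c,im=shot('wrist','w7'); delta(.6443,.1218,.1,.005)
s=manip.sense(); p=s['tcp_pos']
cv2.imwrite('pics/w7c.png',cv2.resize(im[100:400,120:520],(800,600),interpolation=cv2.INTER_CUBIC))
def P(X): return proj(c,X).round(1)
print('nose corners pred',[P(p+[.035,y,z-.02]) for y in(-.012,.012) for z in(0,.014)])
print('ridge front pred',[P(p+[.033,y,z-.02]) for y in(-.01,.01) for z in(.014,.034)])
print('jig pred corners',[P([.6443+a*.05,.0243+b*.13,.022]) for a in(-1,1) for b in(-1,1)])
E
```

```text
t: 21.47
tcp_pos: [0.6423, 0.121, 0.1082]
tool_rot: [1.0, 0.001, -0.001, -0.0]
force: [-0.5, -1.2, -1.2]
finger_gap: 0.229
gripper_force: 39.5
tcp [0.642  0.1218 0.1084] yaw 0.0029 slide [ 0.24 -0.    0.84] turn_z -0.002 t 21.5167
nose corners pred [array([304., 189.]), array([306.1, 195.5]), array([255.4, 188.8]), array([253.2, 195.4])]
ridge front pred [array([301.6, 199.7]), array([304.7, 211.9]), array([257.7, 199.6]), array([254.4, 211.8])]
jig pred corners [array([582.8, 278.8]), array([236.3, 278. ]), array([619.9, 143.3]), array([231.3, 142.4])]
```

View pics/w7c.png

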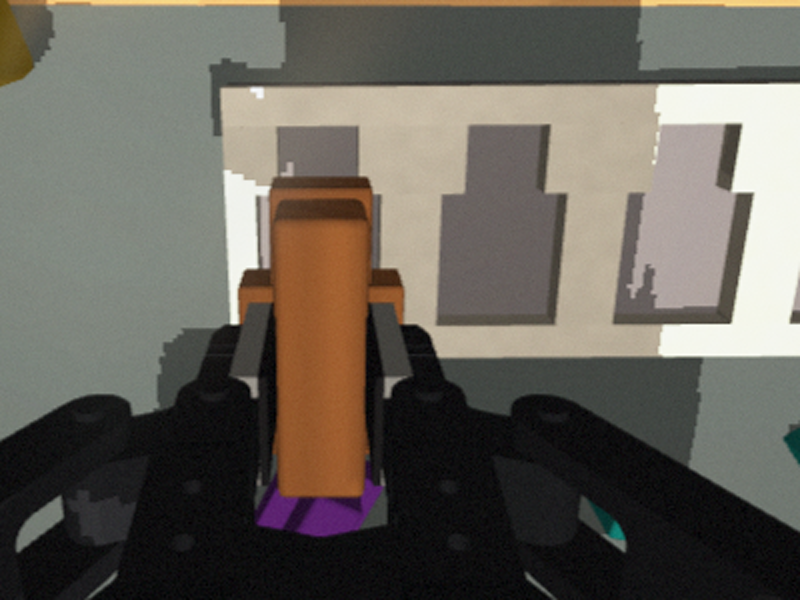

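The nose and jig corners match my predictions to about 1 px, so the pull sits true in the hand. The pocket 3 nose spans crop columns 277–358. I'm inserting with a small correction.

```bash
python3 -m creep '[{"slide":[0.16,-0.08,1.5],"angular":[0,0,-0.004],"claw":-1},{"slide":[0,0,1.5],"angular":[0,0,0],"claw":-1},{"slide":[0,0,1.5],"angular":[0,0,0],"claw":-1},{"slide":[0,0,1],"angular":[0,0,0],"claw":-1},{"slide":[0,0,0],"angular":[0,0,0],"claw":-1},{"slide":[0,0,0],"angular":[0,0,0],"claw":-1}]' 
python3 -c "
from h import *
delta(.6436,.1226,.0325,.0075)"
```

```text
t: 22.02
tcp_pos: [0.644, 0.1229, 0.0538]
tool_rot: [1.0, 0.004, -0.001, -0.0]
force: [1.0, -0.4, 0.3]
finger_gap: 0.223
gripper_force: 39.5
tcp [0.644  0.1229 0.0538] yaw 0.0075 slide [-0.03  0.03  2.13] turn_z 0.0 t 22.0167
```

```bash
python3 -m creep '[{"slide":[0,0,0.7],"angular":[0,0,0],"claw":-1},{"slide":[0,0,0.5],"angular":[0,0,0],"claw":-1},{"slide":[0,0,0.4],"angular":[0,0,0],"claw":-1},{"slide":[0,0,0.4],"angular":[0,0,0],"claw":-1},{"slide":[0,0,0.1],"angular":[0,0,0],"claw":-1},{"slide":[0,0,0],"angular":[0,0,0],"claw":-1},{"slide":[0,0,0],"angular":[0,0,0],"claw":-1}]'
```

```text
t: 22.6
tcp_pos: [0.6452, 0.1218, 0.0334]
tool_rot: [1.0, 0.003, 0.0, 0.0]
force: [-0.2, -1.0, -1.0]
finger_gap: 0.218
gripper_force: 39.5
```

```bash
python3 -m creep '[{"slide":[0,0,0],"angular":[0,0,0],"claw":0},{"slide":[0,0,0],"angular":[0,0,0],"claw":0},{"slide":[0,0,0],"angular":[0,0,0],"claw":0},{"slide":[0,0,0],"angular":[0,0,0],"claw":0},{"slide":[0,0,-2],"angular":[0,0,0],"claw":0},{"slide":[0,0,-3],"angular":[0,0,0],"claw":0},{"slide":[0,0,-4],"angular":[0,0,0],"claw":0},{"slide":[-1.3,0,0],"angular":[0,0,0],"claw":0},{"slide":[-2,0,0],"angular":[0,0,0],"claw":0},{"slide":[0,0,0],"angular":[0,0,0],"claw":0}]'
python3 - <<'E'
from h import *
s=manip.sense();print(s['tcp_pos'],yaw())
c,im=shot('wrist','w8')
print(fit([(c,orange2(im))],[.6436,.1225,.012,.0075],1))
print(fit([(c,orange2(im))],[.6436,.1225,.012,.0075],0))
_,t=shot('top','t8')
E
```

```text
t: 23.43
tcp_pos: [0.6081, 0.122, 0.1239]
tool_rot: [1.0, 0.003, -0.002, -0.0]
force: [-1.5, 1.5, 0.2]
finger_gap: 0.498
gripper_force: 0.0
[0.6081371  0.12200074 0.12393668] 0.006249819863925976
(array([0.64473318, 0.12219912, 0.00991088]), np.float64(0.03309716599190282))
(array([0.64461207, 0.12219202, 0.00834141, 0.00616168]), np.float64(0.0198121968837065))
```

The fit puts the pull home at (0.6447, 0.1222). On to pull C.

```bash
python3 -m creep '[{"slide":[-2.9,-2.8,0],"angular":[0,0,0],"claw":0.1},{"slide":[-2.9,-2.8,0],"angular":[0,0,0],"claw":0.1},{"slide":[-2.9,-2.8,0],"angular":[0,0,0],"claw":0.1},{"slide":[-2.9,-2.8,0],"angular":[0,0,0],"claw":0.1},{"slide":[-2.9,-2.8,0],"angular":[0,0,0],"claw":0.1},{"slide":[-2.9,-2.8,0],"angular":[0,0,0],"claw":0.1},{"slide":[-2.9,-2.8,0],"angular":[0,0,0],"claw":0.1}]'
python3 -m creep '[{"slide":[0,0,0.5],"angular":[0,0,-0.123],"claw":0.1},{"slide":[0,0,0.5],"angular":[0,0,-0.123],"claw":0.1},{"slide":[0,0,0.5],"angular":[0,0,-0.123],"claw":0.1},{"slide":[0,0,0.5],"angular":[0,0,-0.123],"claw":0.1},{"slide":[0,0,0],"angular":[0,0,0],"claw":0.1},{"slide":[0,0,0],"angular":[0,0,0],"claw":0.1}]'
python3 - <<'E'
from h import *
c,im=shot('wrist','w9'); 
for f in(1,0):
    r=fit([(c,orange2(im))],[.4048,.3175,0,.5],f); print(r)
    if f: delta(r[0][0],r[0][1],.02,r[0][2])
E
```

```text
t: 24.12
tcp_pos: [0.4079, 0.3181, 0.1231]
tool_rot: [1.0, 0.002, 0.001, -0.0]
force: [1.1, 0.9, 0.1]
finger_gap: 0.55
gripper_force: 0.0
t: 24.62
tcp_pos: [0.4087, 0.3169, 0.1028]
tool_rot: [0.97, 0.245, 0.0, -0.0]
force: [-0.1, 0.4, -0.4]
finger_gap: 0.544
gripper_force: 0.0
(array([0.40470575, 0.31735522, 0.51131332]), np.float64(0.059755501222493845))
tcp [0.4088 0.3168 0.1031] yaw 0.4947 slide [-0.33 -0.24  8.31] turn_z -0.017 t 24.6667
(array([ 0.40397315,  0.3168518 , -0.00305674,  0.50867755]), np.float64(0.04882414358872367))
```

```bash
python3 -m creep '[{"slide":[-0.35,-0.24,3],"angular":[0,0,-0.015],"claw":0.1},{"slide":[0,0,3],"angular":[0,0,0],"claw":0.1},{"slide":[0,0,1.5],"angular":[0,0,0],"claw":0.1},{"slide":[0,0,0.7],"angular":[0,0,0],"claw":0.1},{"slide":[0,0,0],"angular":[0,0,0],"claw":0.1},{"slide":[0,0,0],"angular":[0,0,0],"claw":0.1}]' 40
python3 -m creep '[{"slide":[0,0,0],"angular":[0,0,0],"claw":-1},{"slide":[0,0,0],"angular":[0,0,0],"claw":-1},{"slide":[0,0,0],"angular":[0,0,0],"claw":-1},{"slide":[0,0,0],"angular":[0,0,0],"claw":-1},{"slide":[0,0,0],"angular":[0,0,0],"claw":-1}]' 
python3 -m creep '[{"slide":[0,0,-3],"angular":[0,0,0],"claw":-1},{"slide":[0,0,-3],"angular":[0,0,0],"claw":-1},{"slide":[0,0,-2],"angular":[0,0,0.124],"claw":-1},{"slide":[0,0,-1],"angular":[0,0,0.124],"claw":-1},{"slide":[0,0,0],"angular":[0,0,0.124],"claw":-1},{"slide":[0,0,0],"angular":[0,0,0.124],"claw":-1},{"slide":[0,0,0],"angular":[0,0,0],"claw":-1},{"slide":[0,0,0],"angular":[0,0,0],"claw":-1}]' 
python3 -c "
from h import *
delta(.6441,.0573,.108,.0075)"
```

```text
t: 25.17
tcp_pos: [0.4043, 0.3172, 0.0216]
tool_rot: [0.967, 0.253, 0.0, -0.0]
force: [0.7, 0.8, 0.1]
finger_gap: 0.553
gripper_force: 0.0
t: 25.58
tcp_pos: [0.4046, 0.3174, 0.0226]
tool_rot: [0.967, 0.254, 0.001, -0.0]
force: [-0.3, -0.0, 6.8]
finger_gap: 0.222
gripper_force: 39.9
t: 26.25
tcp_pos: [0.4035, 0.3169, 0.1115]
tool_rot: [1.0, 0.01, 0.0, -0.0]
force: [0.7, -0.4, -0.4]
finger_gap: 0.22
gripper_force: 39.5
tcp [0.4035 0.3169 0.1115] yaw 0.0199 slide [23.54 26.43  0.35] turn_z 0.012 t 26.25
```

```bash
python3 -m creep '[{"slide":[2.6,2.93,0],"angular":[0,0,0],"claw":-1},{"slide":[2.6,2.93,0],"angular":[0,0,0],"claw":-1},{"slide":[2.6,2.93,0],"angular":[0,0,0],"claw":-1},{"slide":[2.6,2.93,0],"angular":[0,0,0],"claw":-1},{"slide":[2.6,2.93,0],"angular":[0,0,0],"claw":-1},{"slide":[2.6,2.93,0],"angular":[0,0,0],"claw":-1},{"slide":[2.6,2.93,0],"angular":[0,0,0],"claw":-1},{"slide":[2.6,2.93,0],"angular":[0,0,0],"claw":-1},{"slide":[2.6,2.93,0],"angular":[0,0,0],"claw":-1},{"slide":[0,0,0],"angular":[0,0,0.012],"claw":-1}]' 
python3 -m creep '[{"slide":[0,0,0],"angular":[0,0,0],"claw":-1},{"slide":[0,0,0],"angular":[0,0,0],"claw":-1},{"slide":[0,0,0],"angular":[0,0,0],"claw":-1}]'
cat >> h.py <<'E'
def inhand(name,off):
    c,im=shot('wrist',name); s=manip.sense(); p=s['tcp_pos']
    # nose front strip only: fit x,y of nose box + front of ridge, above the fingers (rows<240)
    m=orange2(im); m[235:]=0
    big=cv2.resize(m,None,fx=2,fy=2,interpolation=cv2.INTER_LINEAR); big[470:]=0
    # own pull is the component nearest the TCP's image
    g=cv2.dilate(sil(c,PULL,[p[0],p[1],p[2]-off,yaw(s)]),np.ones((25,25),np.uint8))
    big=big*g
    def cost(v):
        q=sil(c,PULL,[v[0],v[1],p[2]-off,v[2]]); q[470:]=0
        return 1-np.sum(q&big)/np.sum(q|big)
    v0=np.array([p[0],p[1],yaw(s)])
    r=minimize(cost,v0,method='Nelder-Mead',options=dict(initial_simplex=np.vstack([v0]+[v0+d for d in np.diag([.006,.006,.06])]),xatol=1e-5,fatol=1e-4))
    print('pull-tcp mm',(r.x-v0)[:2]*1e3,'dyaw',(r.x-v0)[2],'cost',r.fun)
E
python3 - <<'E'
from h import *
delta(.6441,.0573,.108,.0075)
inhand('w10',.022)
E
```

```text
t: 27.08
tcp_pos: [0.6489, 0.0506, 0.1116]
tool_rot: [1.0, 0.001, 0.004, 0.002]
force: [1.0, -0.3, -0.7]
finger_gap: 0.219
gripper_force: 39.6
t: 27.33
tcp_pos: [0.6403, 0.0584, 0.1107]
tool_rot: [1.0, 0.004, -0.001, -0.0]
force: [-0.5, -0.2, -0.8]
finger_gap: 0.219
gripper_force: 39.6
tcp [0.6403 0.0584 0.1107] yaw 0.0071 slide [0.38 0.11 0.27] turn_z -0.0 t 27.3333
pull-tcp mm [-0.50809916 -0.35556363] dyaw 0.017661557301606477 cost 0.04645748987854248
```

```bash
python3 -m creep '[{"slide":[0.42,0.08,1.5],"angular":[0,0,0],"claw":-1},{"slide":[0,0,1.5],"angular":[0,0,0],"claw":-1},{"slide":[0,0,1.5],"angular":[0,0,0],"claw":-1},{"slide":[0,0,1],"angular":[0,0,0],"claw":-1},{"slide":[0,0,0],"angular":[0,0,0],"claw":-1},{"slide":[0,0,0],"angular":[0,0,0],"claw":-1}]' 
python3 -c "
from h import *
delta(.6445,.0575,.0345,.0075)"
```

```text
t: 27.88
tcp_pos: [0.6455, 0.0571, 0.0552]
tool_rot: [1.0, 0.003, -0.001, -0.0]
force: [-0.1, 0.2, -0.9]
finger_gap: 0.219
gripper_force: 39.6
tcp [0.6455 0.0571 0.0552] yaw 0.0057 slide [-0.1  -0.04  2.07] turn_z -0.002 t 27.8833
```

```bash
python3 -m creep '[{"slide":[-0.06,-0.04,0.7],"angular":[0,0,0],"claw":-1},{"slide":[0,0,0.5],"angular":[0,0,0],"claw":-1},{"slide":[0,0,0.4],"angular":[0,0,0],"claw":-1},{"slide":[0,0,0.4],"angular":[0,0,0],"claw":-1},{"slide":[0,0,0.1],"angular":[0,0,0],"claw":-1},{"slide":[0,0,0],"angular":[0,0,0],"claw":-1},{"slide":[0,0,0],"angular":[0,0,0],"claw":-1}]'
```

```text
t: 28.47
tcp_pos: [0.6458, 0.0568, 0.0353]
tool_rot: [1.0, 0.002, 0.0, 0.0]
force: [0.1, 0.5, -0.2]
finger_gap: 0.226
gripper_force: 39.7
```

```bash
python3 -m creep '[{"slide":[0,0,0],"angular":[0,0,0],"claw":0},{"slide":[0,0,0],"angular":[0,0,0],"claw":0},{"slide":[0,0,0],"angular":[0,0,0],"claw":0},{"slide":[0,0,0],"angular":[0,0,0],"claw":0},{"slide":[0,0,-2],"angular":[0,0,0],"claw":0},{"slide":[0,0,-3],"angular":[0,0,0],"claw":0},{"slide":[0,0,-4],"angular":[0,0,0],"claw":0},{"slide":[-1.3,0,0],"angular":[0,0,0],"claw":0},{"slide":[-2,0,0],"angular":[0,0,0],"claw":0},{"slide":[0,0,0],"angular":[0,0,0],"claw":0}]'
python3 - <<'E'
from h import *
c,im=shot('wrist','w11')
for y in(.0572,.1222): print(fit([(c,orange2(im))],[.6441,y,.012,.0075],0))
t,it=shot('top','t11'); X=fit([(t,orange2(it))],[.5263,.3926,0,-.67],1); print(X)
delta(.5263,.3926,.105,-.676)
E
```

```text
t: 29.3
tcp_pos: [0.6089, 0.0572, 0.126]
tool_rot: [1.0, 0.003, -0.002, -0.0]
force: [-2.0, 1.0, -0.1]
finger_gap: 0.498
gripper_force: 0.0
(array([0.64607496, 0.05718737, 0.0093099 , 0.01804452]), np.float64(0.02166649263861331))
(array([0.64461028, 0.12358522, 0.00836645, 0.00440308]), np.float64(0.029574948279104785))
(array([ 0.52656917,  0.39112172, -0.67775871]), np.float64(0.5487474610697359))
tcp [0.6125 0.0568 0.1256] yaw 0.0048 slide [ -8.46 -33.62   2.06] turn_z 0.681 t 29.4
```

```bash
python3 -m creep '[{"slide":[-0.95,-3.74,0],"angular":[0,0,0],"claw":0.1},{"slide":[-0.95,-3.74,0],"angular":[0,0,0],"claw":0.1},{"slide":[-0.95,-3.74,0],"angular":[0,0,0],"claw":0.1},{"slide":[-0.95,-3.74,0],"angular":[0,0,0],"claw":0.1},{"slide":[-0.95,-3.74,0],"angular":[0,0,0],"claw":0.1},{"slide":[-0.95,-3.74,0],"angular":[0,0,0],"claw":0.1},{"slide":[-0.95,-3.74,0],"angular":[0,0,0],"claw":0.1},{"slide":[-0.95,-3.74,0],"angular":[0,0,0],"claw":0.1},{"slide":[-0.95,-3.74,0],"angular":[0,0,0],"claw":0.1}]'
python3 -m creep '[{"slide":[0,0,0.5],"angular":[0,0,0.113],"claw":0.1},{"slide":[0,0,0.5],"angular":[0,0,0.113],"claw":0.1},{"slide":[0,0,0.5],"angular":[0,0,0.113],"claw":0.1},{"slide":[0,0,0.5],"angular":[0,0,0.113],"claw":0.1},{"slide":[0,0,0],"angular":[0,0,0.113],"claw":0.1},{"slide":[0,0,0],"angular":[0,0,0.113],"claw":0.1},{"slide":[0,0,0],"angular":[0,0,0],"claw":0.1},{"slide":[0,0,0],"angular":[0,0,0],"claw":0.1},{"slide":[0,0,0],"angular":[0,0,0],"claw":0.1}]'
python3 - <<'E'
from h import *
c,im=shot('wrist','w12'); 
for f in(1,0):
    r=fit([(c,orange2(im))],[.526,.392,0,-.676],f); print(r)
    if f: delta(r[0][0],r[0][1],.02,r[0][2])
E
```

```text
t: 30.15
tcp_pos: [0.526, 0.3953, 0.1248]
tool_rot: [1.0, 0.002, 0.0, -0.0]
force: [0.6, 0.2, 0.5]
finger_gap: 0.551
gripper_force: 0.0
t: 30.9
tcp_pos: [0.5261, 0.3931, 0.105]
tool_rot: [0.944, -0.329, 0.0, -0.0]
force: [0.7, 0.2, 0.1]
finger_gap: 0.551
gripper_force: 0.0
(array([ 0.5262713 ,  0.39252377, -0.66334514]), np.float64(0.02654415518121489))
tcp [0.526  0.393  0.1051] yaw -0.6714 slide [0.05 0.03 8.51] turn_z -0.008 t 30.95
(array([ 0.52545847,  0.39311   , -0.00286626, -0.66687293]), np.float64(0.01789511904144403))
```

```bash
python3 -m creep '[{"slide":[0.05,0.02,3],"angular":[0,0,-0.006],"claw":0.1},{"slide":[0,0,3],"angular":[0,0,0],"claw":0.1},{"slide":[0,0,1.6],"angular":[0,0,0],"claw":0.1},{"slide":[0,0,0.8],"angular":[0,0,0],"claw":0.1},{"slide":[0,0,0],"angular":[0,0,0],"claw":0.1},{"slide":[0,0,0],"angular":[0,0,0],"claw":0.1}]' 40
python3 -m creep '[{"slide":[0,0,0],"angular":[0,0,0],"claw":-1},{"slide":[0,0,0],"angular":[0,0,0],"claw":-1},{"slide":[0,0,0],"angular":[0,0,0],"claw":-1},{"slide":[0,0,0],"angular":[0,0,0],"claw":-1},{"slide":[0,0,0],"angular":[0,0,0],"claw":-1}]' 
python3 -m creep '[{"slide":[0,0,-3],"angular":[0,0,0],"claw":-1},{"slide":[0,0,-3],"angular":[0,0,0],"claw":-1},{"slide":[0,0,-2],"angular":[0,0,-0.113],"claw":-1},{"slide":[0,0,-1],"angular":[0,0,-0.113],"claw":-1},{"slide":[0,0,0],"angular":[0,0,-0.113],"claw":-1},{"slide":[0,0,0],"angular":[0,0,-0.113],"claw":-1},{"slide":[0,0,0],"angular":[0,0,-0.113],"claw":-1},{"slide":[0,0,0],"angular":[0,0,-0.113],"claw":-1},{"slide":[0,0,0],"angular":[0,0,0],"claw":-1},{"slide":[0,0,0],"angular":[0,0,0],"claw":-1}]' 
python3 -c "
from h import *
delta(.6445,-.0077,.108,.0075)"
```

```text
t: 31.45
tcp_pos: [0.5263, 0.3926, 0.0215]
tool_rot: [0.945, -0.327, 0.0, -0.0]
force: [0.4, -0.6, 0.3]
finger_gap: 0.554
gripper_force: 0.0
t: 31.87
tcp_pos: [0.5271, 0.3931, 0.0231]
tool_rot: [0.945, -0.327, 0.001, -0.001]
force: [0.5, 0.2, 6.2]
finger_gap: 0.224
gripper_force: 41.1
t: 32.7
tcp_pos: [0.5255, 0.3923, 0.1112]
tool_rot: [1.0, 0.004, -0.0, 0.0]
force: [-0.5, -0.1, -1.0]
finger_gap: 0.217
gripper_force: 40.3
tcp [0.5255 0.3923 0.1112] yaw 0.008 slide [11.58 40.09  0.32] turn_z 0.001 t 32.7
```

```bash
python3 -m creep '[{"slide":[1.17,4,0],"angular":[0,0,0],"claw":-1},{"slide":[1.17,4,0],"angular":[0,0,0],"claw":-1},{"slide":[1.17,4,0],"angular":[0,0,0],"claw":-1},{"slide":[1.17,4,0],"angular":[0,0,0],"claw":-1},{"slide":[1.17,4,0],"angular":[0,0,0],"claw":-1},{"slide":[1.17,4,0],"angular":[0,0,0],"claw":-1},{"slide":[1.17,4,0],"angular":[0,0,0],"claw":-1},{"slide":[1.17,4,0],"angular":[0,0,0],"claw":-1},{"slide":[1.17,4,0],"angular":[0,0,0],"claw":-1},{"slide":[1.17,4,0],"angular":[0,0,0],"claw":-1}]' 
python3 -m creep '[{"slide":[0,0,0],"angular":[0,0,0],"claw":-1},{"slide":[0,0,0],"angular":[0,0,0],"claw":-1},{"slide":[0,0,0],"angular":[0,0,0],"claw":-1},{"slide":[0,0,0],"angular":[0,0,0],"claw":-1}]'
python3 - <<'E'
from h import *
delta(.6445,-.0077,.055,.0075)
inhand('w13',.022)
E
```

```text
t: 33.53
tcp_pos: [0.6473, -0.0083, 0.1113]
tool_rot: [1.0, 0.004, -0.0, -0.0]
force: [-0.2, -0.2, -0.7]
finger_gap: 0.219
gripper_force: 40.3
t: 33.87
tcp_pos: [0.6462, -0.0048, 0.111]
tool_rot: [1.0, 0.006, -0.001, -0.0]
force: [-0.1, 0.2, -2.3]
finger_gap: 0.22
gripper_force: 40.3
tcp [ 0.6462 -0.0048  0.111 ] yaw 0.011 slide [-0.16  0.29  5.6 ] turn_z 0.004 t 33.8667
pull-tcp mm [-0.45604353 -0.09937097] dyaw 0.01248905261991605 cost 0.036097067745197164
```

```bash
python3 -m creep '[{"slide":[-0.14,0.28,1.5],"angular":[0,0,0.006],"claw":-1},{"slide":[0,0,1.5],"angular":[0,0,0],"claw":-1},{"slide":[0,0,1.5],"angular":[0,0,0],"claw":-1},{"slide":[0,0,1],"angular":[0,0,0],"claw":-1},{"slide":[0,0,0],"angular":[0,0,0],"claw":-1},{"slide":[0,0,0],"angular":[0,0,0],"claw":-1},{"slide":[0,0,0],"angular":[0,0,0],"claw":-1}]' 
python3 -c "
from h import *
delta(.6447,-.0076,.0345,.0075)"
```

```text
t: 34.5
tcp_pos: [0.6463, -0.0084, 0.057]
tool_rot: [1.0, 0.003, 0.001, 0.0]
force: [-0.3, 0.5, -0.4]
finger_gap: 0.218
gripper_force: 40.3
tcp [ 0.6463 -0.0084  0.057 ] yaw 0.0057 slide [-0.16 -0.08  2.25] turn_z -0.002 t 34.5
```

```bash
python3 -m creep '[{"slide":[-0.1,-0.07,0.7],"angular":[0,0,0],"claw":-1},{"slide":[0,0,0.5],"angular":[0,0,0],"claw":-1},{"slide":[0,0,0.5],"angular":[0,0,0],"claw":-1},{"slide":[0,0,0.4],"angular":[0,0,0],"claw":-1},{"slide":[0,0,0.1],"angular":[0,0,0],"claw":-1},{"slide":[0,0,0],"angular":[0,0,0],"claw":-1},{"slide":[0,0,0],"angular":[0,0,0],"claw":-1}]'
```

```text
t: 35.08
tcp_pos: [0.6445, -0.0084, 0.0351]
tool_rot: [1.0, 0.002, -0.0, -0.0]
force: [-2.6, 0.2, 5.8]
finger_gap: 0.218
gripper_force: 41.0
```

```bash
python3 -m creep '[{"slide":[0,0,0],"angular":[0,0,0],"claw":0},{"slide":[0,0,0],"angular":[0,0,0],"claw":0},{"slide":[0,0,0],"angular":[0,0,0],"claw":0},{"slide":[0,0,0],"angular":[0,0,0],"claw":0},{"slide":[0,0,-2],"angular":[0,0,0],"claw":0},{"slide":[0,0,-3],"angular":[0,0,0],"claw":0},{"slide":[0,0,-4],"angular":[0,0,0],"claw":0},{"slide":[-1.3,0,-3],"angular":[0,0,0],"claw":0},{"slide":[-2,0,-3],"angular":[0,0,0],"claw":0},{"slide":[0,0,0],"angular":[0,0,0],"claw":-1}]'
python3 - <<'E'
from h import *
c,im=shot('wrist','w14')
for y in(-.008,.0572,.1222): print(fit([(c,orange2(im))],[.6441,y,.012,.0075],0))
print(manip.sense()['tcp_pos'])
_,t=shot('top','t14');o=np.zeros((420,800,3),np.uint8);o[:,:560]=im;o[:240,560:]=cv2.resize(t[190:270,370:450],(240,240));o[240:,560:]=cv2.resize(t[225:285,300:380],(240,180));cv2.imwrite('pics/v14.png',o)
E
```

```text
t: 35.92
tcp_pos: [0.612, -0.0086, 0.1903]
tool_rot: [1.0, 0.003, 0.004, 0.001]
force: [0.2, -0.2, 0.6]
finger_gap: 0.37
gripper_force: 0.0
(array([ 0.64407214, -0.00820877,  0.0056556 ,  0.00772192]), np.float64(0.01814481939969481))
(array([0.64574127, 0.05830612, 0.00915455, 0.00279323]), np.float64(0.03683730821813758))
(array([ 6.43140025e-01,  1.27992356e-01, -3.78530649e-04, -5.27863360e-03]), np.float64(0.05831301104576103))
[ 0.6124106  -0.00863361  0.1878568 ]
```

View pics/v14.png

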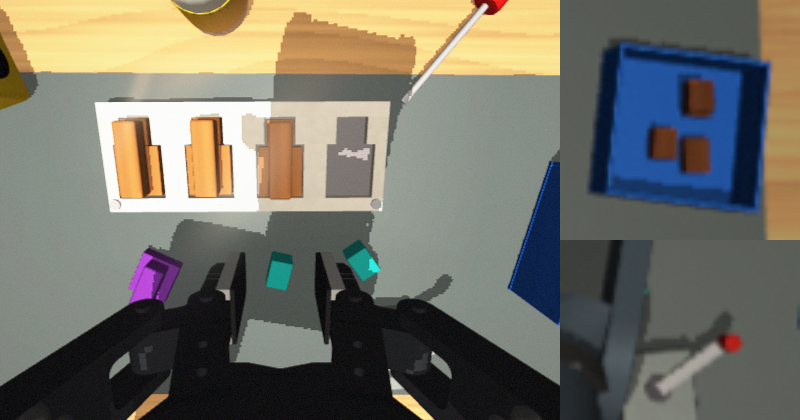

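All three pulls are seated in pockets 3, 2 and 1, pocket 0 stays empty, and the bin is unchanged. On to the lever: its knob is at (0.489, -0.177), and I'll push it from the far side towards the robot with shut fingers.

```bash
python3 -m creep '[{"slide":[-1.64,3.45,0.6],"angular":[0,0,0],"claw":-1},{"slide":[-1.64,3.45,0.6],"angular":[0,0,0],"claw":-1},{"slide":[-1.64,3.45,0.6],"angular":[0,0,0],"claw":-1},{"slide":[-1.64,3.45,0.6],"angular":[0,0,0],"claw":-1},{"slide":[-1.64,3.45,0.6],"angular":[0,0,0],"claw":-1},{"slide":[0,0,0],"angular":[0,0,0],"claw":-1},{"slide":[0,0,0],"angular":[0,0,0],"claw":-1},{"slide":[0,0,0],"angular":[0,0,0],"claw":-1}]'
python3 - <<'E'
from h import *
delta(.535,-.183,.075,0)
w,i=shot('wrist','w15');t,j=shot('top','t15')
for c,im in((w,i),(t,j)):
    h=cv2.cvtColor(im,cv2.COLOR_BGR2HSV);m=(((h[...,0]<6)|(h[...,0]>174))&(h[...,1]>190)&(h[...,2]>70)).astype(np.uint8)
    n,l,st,ce=cv2.connectedComponentsWithStats(m)
    for k in range(1,n):
        if st[k][4]>12: print(ce[k].round(1),st[k],atz(c,ce[k],.085).round(4))
E
```

```text
t: 36.68
tcp_pos: [0.5304, -0.1812, 0.1529]
tool_rot: [1.0, 0.002, -0.001, -0.001]
force: [-0.0, 0.7, 0.1]
finger_gap: -0.0
gripper_force: 0.0
tcp [ 0.5304 -0.1812  0.1529] yaw 0.0036 slide [0.48 0.19 7.79] turn_z 0.004 t 36.6833
[363.3 148.3] [351 135  25  29 237] [ 0.7945 -0.2009  0.085 ]
[273.9 147.6] [270 143   9  10  72] [0.7949 0.0474 0.085 ]
```

```bash
python3 -m creep '[{"slide":[0.5,0.2,2.5],"angular":[0,0,0.004],"claw":-1},{"slide":[0,0,2.5],"angular":[0,0,0],"claw":-1},{"slide":[0,0,2.5],"angular":[0,0,0],"claw":-1},{"slide":[0,0,0.3],"angular":[0,0,0],"claw":-1},{"slide":[0,0,0],"angular":[0,0,0],"claw":-1},{"slide":[0,0,0],"angular":[0,0,0],"claw":-1}]'
python3 -m creep '[{"slide":[-0.9,0,0],"angular":[0,0,0],"claw":-1},{"slide":[-0.9,0,0],"angular":[0,0,0],"claw":-1},{"slide":[-0.9,0,0],"angular":[0,0,0],"claw":-1},{"slide":[-0.8,0,0],"angular":[0,0,0],"claw":-1},{"slide":[-0.8,0,0],"angular":[0,0,0],"claw":-1},{"slide":[-0.8,0,0],"angular":[0,0,0],"claw":-1},{"slide":[-0.8,0,0],"angular":[0,0,0],"claw":-1},{"slide":[0,0,0],"angular":[0,0,0],"claw":-1},{"slide":[0,0,0],"angular":[0,0,0],"claw":-1}]'
```

```text
t: 37.28
tcp_pos: [0.5365, -0.1827, 0.0769]
tool_rot: [1.0, 0.001, 0.0, 0.0]
force: [-0.7, 0.4, 0.4]
finger_gap: -0.003
gripper_force: 0.0
t: 38.03
tcp_pos: [0.4755, -0.1828, 0.0763]
tool_rot: [1.0, -0.0, -0.001, -0.001]
force: [1.4, 1.4, -0.4]
finger_gap: 0.001
gripper_force: 0.8
```

```bash
python3 -m creep '[{"slide":[-0.8,0,0],"angular":[0,0,0],"claw":-1},{"slide":[-0.8,0,0],"angular":[0,0,0],"claw":-1},{"slide":[-0.8,0,0],"angular":[0,0,0],"claw":-1},{"slide":[-0.6,0,0],"angular":[0,0,0],"claw":-1},{"slide":[0,0,0],"angular":[0,0,0],"claw":-1},{"slide":[0,0,0],"angular":[0,0,0],"claw":-1}]'
python3 -m creep '[{"slide":[-0.4,0,0],"angular":[0,0,0],"claw":-1},{"slide":[-0.2,0,0],"angular":[0,0,0],"claw":-1},{"slide":[0,0,0],"angular":[0,0,0],"claw":-1},{"slide":[0,0,0],"angular":[0,0,0],"claw":-1}]'
```

```text
t: 38.53
tcp_pos: [0.4457, -0.1828, 0.0762]
tool_rot: [1.0, -0.0, -0.001, -0.001]
force: [3.1, 1.0, -1.1]
finger_gap: -0.002
gripper_force: 1.3
t: 38.87
tcp_pos: [0.4404, -0.1831, 0.0762]
tool_rot: [1.0, 0.0, -0.0, -0.0]
force: [3.6, 1.4, -0.4]
finger_gap: 0.003
gripper_force: 1.5
```

Not yet at the stop, since the force is only the spring's. I'm creeping on until the force jumps.

```bash
python3 -m creep '[{"slide":[-0.2,0,0],"angular":[0,0,0],"claw":-1},{"slide":[-0.2,0,0],"angular":[0,0,0],"claw":-1},{"slide":[0,0,0],"angular":[0,0,0],"claw":-1},{"slide":[0,0,0],"angular":[0,0,0],"claw":-1}]'
python3 -m creep '[{"slide":[-0.2,0,0],"angular":[0,0,0],"claw":-1},{"slide":[-0.1,0,0],"angular":[0,0,0],"claw":-1},{"slide":[0,0,0],"angular":[0,0,0],"claw":-1},{"slide":[0,0,0],"angular":[0,0,0],"claw":-1}]'
```

```text
t: 39.2
tcp_pos: [0.4365, -0.1834, 0.0763]
tool_rot: [1.0, 0.0, -0.0, -0.0]
force: [2.9, 2.8, -1.5]
finger_gap: 0.0
gripper_force: 1.7
t: 39.53
tcp_pos: [0.4359, -0.1836, 0.0764]
tool_rot: [1.0, -0.001, 0.002, 0.0]
force: [9.6, 6.1, -4.0]
finger_gap: -0.002
gripper_force: 4.9
```

The force jumped to 11 N and motion stopped at x = 0.436, so the lever is at its stop. Retreating.

```bash
python3 -m creep '[{"slide":[-0.1,0,0],"angular":[0,0,0],"claw":-1},{"slide":[0,0,0],"angular":[0,0,0],"claw":-1},{"slide":[1.5,0,0],"angular":[0,0,0],"claw":-1},{"slide":[1.5,0,0],"angular":[0,0,0],"claw":-1},{"slide":[1.5,0,0],"angular":[0,0,0],"claw":-1},{"slide":[1.5,0,0],"angular":[0,0,0],"claw":-1},{"slide":[2,0,0],"angular":[0,0,0],"claw":-1},{"slide":[2,0,0],"angular":[0,0,0],"claw":-1},{"slide":[0,0,-3],"angular":[0,0,0],"claw":-1},{"slide":[0,0,-4],"angular":[0,0,0],"claw":-1}]'
python3 -m creep '[{"slide":[0,0,-4],"angular":[0,0,0],"claw":-1},{"slide":[0,3.5,-2],"angular":[0,0,0],"claw":-1},{"slide":[0,3.5,0],"angular":[0,0,0],"claw":-1},{"slide":[0,3.5,0],"angular":[0,0,0],"claw":-1},{"slide":[-2,3.5,0],"angular":[0,0,0],"claw":-1},{"slide":[-2,3.5,0],"angular":[0,0,0],"claw":-1},{"slide":[-2,3.5,0],"angular":[0,0,0],"claw":-1},{"slide":[-2,3.5,0],"angular":[0,0,0],"claw":-1},{"slide":[-2,3.5,0],"angular":[0,0,0],"claw":-1},{"slide":[0,0,0],"angular":[0,0,0],"claw":-1}]'
python3 - <<'E'
from h import *
t,im=shot('top','t16');m=orange2(im)
for y in(-.008,.0572,.1222): print(fit([(t,m)],[.6445,y,.012,.0075],1))
h=cv2.cvtColor(im,cv2.COLOR_BGR2HSV);r=(((h[...,0]<6)|(h[...,0]>174))&(h[...,1]>150)&(h[...,2]>60)).astype(np.uint8)
print([ (ce.round(1),atz(t,ce,.1).round(3)) for ce in cv2.connectedComponentsWithStats(r[250:300,300:380])[3][1:]+[300,250]])
cv2.imwrite('pics/t16c.png',cv2.resize(im[130:310,220:460],None,fx=3.3,fy=3.3,interpolation=cv2.INTER_CUBIC))
E
```

```text
t: 40.37
tcp_pos: [0.5298, -0.1823, 0.1428]
tool_rot: [1.0, 0.001, -0.005, -0.002]
force: [0.4, -0.4, -0.1]
finger_gap: -0.003
gripper_force: 0.0
t: 41.2
tcp_pos: [0.4276, -0.4707, 0.206]
tool_rot: [1.0, -0.003, -0.002, 0.002]
force: [-0.0, -0.2, 0.8]
finger_gap: -0.002
gripper_force: 0.0
(array([ 0.64430413, -0.01010225, -0.00928174]), np.float64(0.20297029702970293))
(array([ 0.64684934,  0.05383835, -0.00105443]), np.float64(0.20013708019191223))
(array([0.64482677, 0.11998237, 0.00180948]), np.float64(0.13832199546485258))
[(array([357., 259.]), array([ 0.489, -0.177,  0.1  ]))]
```

View pics/t16c.png

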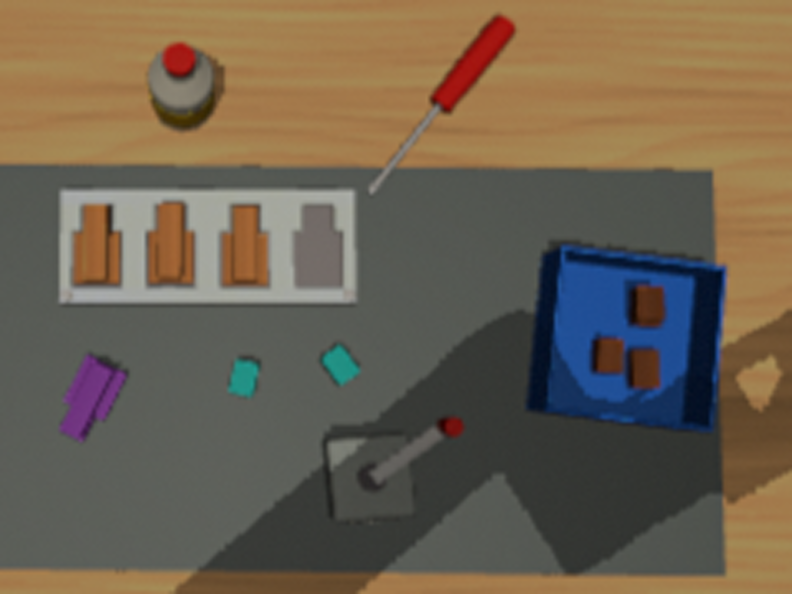

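Lever back at rest (crop 452,427), bin and bystanders unchanged. The pocket 2 pull sits slightly forward, so I'm checking it once in the close view.

Run:
```python
from h import *
im=cv2.imread('pics/w11.png');w=dict(np.load('pics/w11.npz'))
print(proj(w,np.array([.6441,.0572,.04])))
x,y=proj(w,np.array([.6441,.07,.03])).astype(int)
cv2.imwrite('pics/w11c.png',cv2.resize(im[max(0,y-110):y+90,max(0,x-130):x+136],None,fx=3,fy=3,interpolation=cv2.INTER_CUBIC))
```

```text
[281.12967631 167.35541415]
```

View pics/w11c.png

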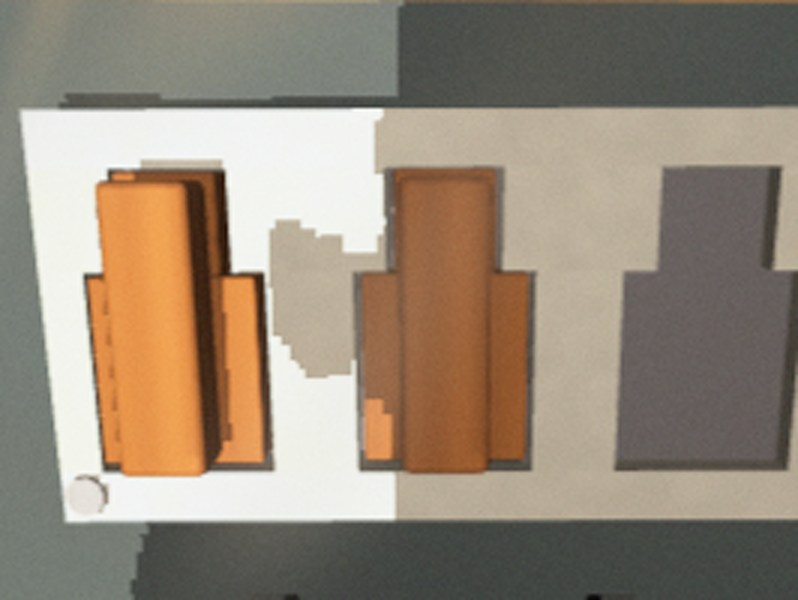

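The pocket 2 pull lies inside its pocket outline, with a clear gap at the rear and sides, and level. It was also lowered to floor height without meeting force, so it's seated. Handing in.

```bash
python3 -m creep '[{"slide":[0,0,0],"angular":[0,0,0],"claw":-1},{"slide":[0,0,0],"angular":[0,0,0],"claw":-1},{"slide":[0,0,0],"angular":[0,0,0],"claw":-1}]'; python3 -c "
from station import ticket
print(ticket.sign_off())"
```

```text
t: 41.5
tcp_pos: [0.4331, -0.4618, 0.2061]
tool_rot: [1.0, 0.001, -0.001, -0.001]
force: [-0.0, 0.0, 0.6]
finger_gap: -0.0
gripper_force: 0.0
the job is handed in; nothing more can be done
None
```

I handed the job in at 41.5 s: all four offcuts are in the bin, the three oak pulls are seated in pockets 1–3, the lever was pushed to its stop and sprang back, and the bystanders did not visibly move; sign-off returned no verdict.

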